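# Spent lithium cells through the slot of the cell safe

## Robot

A 7-joint arm with a two-finger parallel gripper is mounted at the origin on a cart in front of the work surface, level with it; the furniture and walls round the work are solid. World frame = base frame: x ahead of the robot, y to its left, z up, the work surface at z = 0. Lengths are in m, angles in rad, forces in N, time in s.
With the tool pointing down it reaches from about 0.375 to 0.925 m from the base axis. Payload 3.1 kg.
Tool frame: the origin (TCP) lies between the finger pads; the fingertips stand 19 mm ahead of it and the grasp point (between the pads) is the TCP (robot.nose_length is the distance from the TCP to the fingertips, in m); z points along the fingers, y is the direction in which the jaws open and shut (so a half turn about z gives the same grasp; the last joint's range is limited). The gripper opens to 85 mm and grips with 20 to 120 N. Pads are 22 mm wide; open, the fingers measure 114 mm over their backs; the gripper's body (76 mm by 85 mm) begins 54 mm behind the grasp point. The pads swing forward as they close: fully open they stand 13 mm farther back than shut.
Start: joints at [-1.212, 0.383, 0.044, 1.598, -0.018, 1.161, -0.05], TCP at [0.287, 0.583, 0.25] pointing down, gripper open.
Joint ranges: [-2.61, 2.61], [-0.41, 2.15], [-1.48, 1.57], [0, 2.5], [-1.57, 4.71], [0.05, 1.97], [-2.85, 2.85]. Speed limits (rad/s): [2.79, 2.79, 3.14, 3.14, 3.14, 3.14, 3.14].

## Interface

Orientations are given as a unit quaternion [w, x, y, z].
In Python, from bench import monitor, read_camera, close_job, robot gives the robot as it stands.
- The arm moves only by the tool arm_command, never from a script. Its argument "series" is a list of rows, each a list of 6 numbers: the shift along the tool's x, y, z in m, then the turn, a rotation vector about the tool's x, y, z in degrees. A call has 1 to 10 rows; each row shifts and turns the commanded pose from where the row before left it, along the tool's axes as they then stand; what a row does not reach is not made up. A row lasts 1/10 s, in which the tool goes at most 50 mm and 8.59 degrees, less where a joint would pass 70% of its speed; a pose out of reach is approached as far as the arm can. A call with a gripper value outside its range is refused whole. "grip" is the finger opening in m, from 0 to 0.0854, set as the call begins (left out, the last holds). The fingers move at their own pace and stop on an object; "squeeze" is the grip in N (left out, the last holds). Time passes only in rows, so rows that do not move let the fingers close. It gives the time, the measured TCP pose, the force and the opening at its end, in the units of the state.
- monitor.observe(): the state, without advancing time (a new reading comes with each control period).
- read_camera(name): name is "scene" or "top" or "wrist"; returns a dict with "pixels" (384x512x3 uint8, blue, green, red), "intrinsics" (3x3 intrinsics, pixels), "rvec" (rotation vector, rad) and "tvec" (3), from world to camera coordinates, as OpenCV has them. Camera axes: x right, y down, z forward; pixel columns grow to the right and rows downward; lengths in m; the calibration is good to about 2 mm. A picture is of the moment at which its call begins. There is no depth.
- close_job(): hands the job in, once; it reports no verdict.
The state is a dict: "t": time; "joints": joint angles; "qvel": joint speeds; "joint_efforts": joint torques, N m; "position": TCP position; "tcp_rot": TCP orientation; "contact_force": force on the tool from outside, world axes, zero at the start; "ft_torque": the same for the moment, N m; "gripper_width": opening from 0.0 (shut) to 1.0 (fully open).
Only numpy, scipy, OpenCV 4.12 (cv2) and the standard library are available. Lean on these libraries where they do the work, as an engineer would, in place of code of your own. Each camera call takes 0.05 s, during which the arm holds its last target.

## Task

Put the spent lithium cells on the desk away in the yellow cell safe: unlatch it by turning the ratchet lever counter-clockwise (lift the lever off its teeth to swing it back for each further stroke), slide the red shutter open, put all the cells into the white boat, lower the loaded boat level through the slot in the cover plate and tip it inside so that the cells slide out into the safe, letting neither boat nor cells touch the cover plate or the shutter. Then draw the boat out and stand it upright and empty on the desk, close the shutter fully, and turn the latch back clockwise to its stop with the ratchet lever. Leave the other things on the desk where they are.

Things in the scene. Friction and masses are not known exactly. Their poses are not given: they have to be found in the camera images.
- slot_plate: Cover plate of the safe, aluminium, 3 mm thick, with the slot, same origin and axes as the chest, top face at z = 165 mm. Two guide rails along y, 8 mm high, lie on it at x = -114 and +58 mm.
- lever_stops (a point): Middle direction of the lever's swing: midway between two upright stop posts (8 mm thick, 46 mm high, 28 mm from the axis), at the height of their tops. The lever swings 38 degrees either side of the line from the axis to this point; at the start it is 6 degrees clockwise of it, plus the latch's angle. It can be lifted between the posts.
- boat: White plastic boat: a tray with an upright handle over its stern, loose, 0.14 kg. Origin on its flat underside, right below the handle; x points along the boat to its bow, z up. It is 138 mm long (x = -8 to +130) and 30 mm wide. From x = 0 to 36 mm it is only a shank with a 20 mm high rib; then comes the trough. Holds three cells.
- boat_grip (a point): Middle of the boat's blue grip, 107 mm above its underside: an upright 17 x 17 mm square block, 50 mm tall (82 to 132 mm above the underside), on a 12 x 12 mm stem; its sides face the boat's x and y.
- cell_a: Spent lithium cell: cylinder 17 mm in diameter, 34 mm long, 18 g, green sleeve with a black band near the top, loose, standing on the desk. Origin at the centre of its bottom end, z along its axis to the top. May be absent.
- cell_b: Like cell_a, blue sleeve. May be absent.
- cell_c: Like cell_a. May be absent.
- cell_d: Like cell_b. May be absent.
- chest: Yellow steel cell safe, fixed on the desk, 240 (x) x 200 (y) x 165 mm high to the top of its cover plate; origin at the centre of its underside, z up; the robot is on its -x side. Hollow: walls 3 mm, inner floor 9 mm above the desk.
- slot (a point): Centre of the slot in the cover plate, at its top face; x along the slot, y across. The slot is 154 mm long and 44 mm wide. Meant for the boat with its bow to -x (to the robot), handle at the +x end: lowered 60 mm below the plate, then tipped about 30 degrees bow-down about the stem's point in the slot, it stays clear of plate and floor; under the plate there are 20 mm to the safe's front wall.
- shutter (a joint): Red steel shutter over the slot, running under the lips of the guide rails: 0 = fully closed, 0.066 m = fully open. It slides towards the chest's -y and takes about 2 N; while latched it gives only 2 mm. It starts closed. Its edge is 11 mm clear of the slot when fully open.
- shutter_knob (a point): Middle of the shutter's black knob, 25 mm above the cover plate: round, 23 mm in diameter, from 13 mm below to 11 mm above this point. It moves with the shutter.
- latch (a joint): Turn latch of the shutter: angle of spindle and steel dog. 0 = latched, clockwise at its stop, the dog standing before the closed shutter's upturned tab; grows counter-clockwise seen from above to 1.75 rad; from 1.2 the shutter is free. Starts at 0 to 0.1. Friction about 0.12 N m. The lever turns it while its teeth are engaged; it stays put while the lever is lifted.
- latch_axis (a point): Point on the vertical axis of latch spindle and lever, 14.5 mm above the cover plate.
- lever_grip (a point): Middle of the ratchet lever's black bar (round, 14 mm thick, rising slightly outwards, ends 83 mm from the axis), 62 mm out from the axis and 35 mm above the cover plate when down. Its x points outwards along the lever, z up. Lifted 7 to 10 mm (spring 3 to 4 N, stop at 12 mm) it is free of the 12 teeth, 30 degrees each; let go, it springs down and engages.
- meter: Yellow and black multimeter lying on the desk, 152 x 76 x 45 mm, origin at the centre of its underside; bystander, leave alone.
- contactor: Grey and black contactor, 75 x 45 x 70 mm, origin at the centre of its underside; bystander, leave alone.
- boat_trough (a point): Middle of the trough's level floor, 3 mm above the boat's underside, 74.5 mm ahead of its origin. The level floor is 71 mm long (boat x = 39 to 110 mm) and 24 mm wide between side walls 3 mm thick that stand 18 mm above it; a cross wall as high closes it at x = 36 to 39 mm. The floor is slippery (friction about 0.13).
- boat_bow (a point): Open bow end of the boat. From x = 110 to 130 mm the floor rises by 10 degrees to this edge, between the side walls, so cells stay in while the boat is level and slide out over the bow once it is tipped bow-down by more than about 20 degrees.
Mind the look-alikes: they are no part of the job. What is shaped like the cell_c but pink is not meant.

How it is judged:
On the way, in this order (a step that is already met when the one before it is completed fails the run):
1. the boat is lowered level through the slot with all the cells in it (z of boat in the frame of chest between 0 and 0.125 m and x of boat in the frame of chest between -0.12 and 0.12 m and y of boat in the frame of chest between -0.1 and 0.1 m and x of cell_a in the frame of boat between 0.03 and 0.135 m and y of cell_a in the frame of boat between -0.02 and 0.02 m and z of cell_a in the frame of boat between -0.005 and 0.045 m and x of cell_b in the frame of boat between 0.03 and 0.135 m and y of cell_b in the frame of boat between -0.02 and 0.02 m and z of cell_b in the frame of boat between -0.005 and 0.045 m and x of cell_c in the frame of boat between 0.03 and 0.135 m and y of cell_c in the frame of boat between -0.02 and 0.02 m and z of cell_c in the frame of boat between -0.005 and 0.045 m and x of cell_d in the frame of boat between 0.03 and 0.135 m and y of cell_d in the frame of boat between -0.02 and 0.02 m and z of cell_d in the frame of boat between -0.005 and 0.045 m and angle between boat's own z axis and vertical below 0.2 rad), for 0.1 s.
2. the boat is tipped inside the safe (z of boat in the frame of chest between 0 and 0.125 m and x of boat in the frame of chest between -0.12 and 0.12 m and y of boat in the frame of chest between -0.1 and 0.1 m and angle between boat's own z axis and vertical above 0.4 rad), for 0.1 s.
3. the cells lie in the safe and the boat stands upright on the desk outside it (x of cell_a in the frame of chest between -0.12 and 0.12 m and y of cell_a in the frame of chest between -0.1 and 0.1 m and z of cell_a in the frame of chest between 0 and 0.11 m and x of cell_b in the frame of chest between -0.12 and 0.12 m and y of cell_b in the frame of chest between -0.1 and 0.1 m and z of cell_b in the frame of chest between 0 and 0.11 m and x of cell_c in the frame of chest between -0.12 and 0.12 m and y of cell_c in the frame of chest between -0.1 and 0.1 m and z of cell_c in the frame of chest between 0 and 0.11 m and x of cell_d in the frame of chest between -0.12 and 0.12 m and y of cell_d in the frame of chest between -0.1 and 0.1 m and z of cell_d in the frame of chest between 0 and 0.11 m and height (world z) of boat between -0.008 and 0.008 m and angle between boat's own z axis and vertical below 0.12 rad and not (x of boat in the frame of chest between -0.14 and 0.14 m and y of boat in the frame of chest between -0.12 and 0.12 m)), for 0.2 s.
At the end, for the whole second after the job is handed in: All cells lie at rest inside the safe; the empty boat stands upright (within 0.12 rad) on the desk outside the safe; the shutter is closed to within 4 mm; the latch is turned back to less than 0.15 rad (all of step 3 and value of joint shutter below 0.004 m and value of joint latch below 0.15 rad and linear speed of each of boat, cell_a, cell_b, cell_c, cell_d below 0.02 m/s); the robot touches nothing.
It fails at once if the boat touches the cover plate or the shutter with more than 2 N (contact force between boat and slot_plate above 2 N or contact force between boat and shutter above 2 N).
It fails at once if a cell touches the cover plate or the shutter with more than 1 N (contact force between any of cell_a, cell_b, cell_c, cell_d and slot_plate above 1 N or contact force between any of cell_a, cell_b, cell_c, cell_d and shutter above 1 N).
It fails at once if a bystander (meter, contactor) is moved by more than 25 mm (distance of any of meter, contactor from where it was at the start of the episode above 0.025 m).
Of cell_a, cell_b, cell_c, cell_d only 2 to 3 are there at a start; the rules pass over those that are not, and their reading is None.
At some moment in a run one of cell_a, cell_b, cell_c, cell_d may be knocked a few centimetres aside while the robot is not near it.
It also fails if it takes over 210 s, if anything falls off the work surface, if the arm or the gripper's body presses on something with over 40 N, if the wrist force passes 120 N, or if a joint passes its speed limit or range.

## Working session

There is one attempt and no reset: what is moved stays moved. The work goes in short steps, Python scripts to look and compute and a tool call to move; the robot and the scene stay as the last step left them, time stands still between calls to the robot, and variables do not carry over. Pictures are saved under pics/ and viewed, and the job is handed in when it is done.

Besides the shell and the picture viewer there is one more tool, called after ">>>" by a JSON object that holds its "method" and its "body", one argument or row to a line. arm_command: Moves the arm, as the interface text tells. Its arguments: {"type":"object","properties":{"series":{"type":"array","items":{"type":"array","items":{"type":"number"}}},"grip":{"type":"number"},"squeeze":{"type":"number"}},"required":["series"]}

```bash
ls -la; mkdir -p pics; python3 - <<'E'
from bench import monitor, read_camera, robot
import cv2
print(monitor.observe()); print([a for a in dir(robot) if a[0]!='_'])
for n in ["scene","top","wrist"]:
    c=read_camera(n); cv2.imwrite(f"pics/{n}0.png",c["pixels"]); print(n,c["intrinsics"].tolist(),c["rvec"],c["tvec"])
E
```

```text
total 12
drwxr-xr-x  3 agent agent 4096 Dec  7 11:04 .
drwxr-xr-x 23 root  root  4096 Dec  7 11:04 ..
drwxr-xr-x  2 agent agent 4096 Dec  7 11:04 pics
{'t': 0.0, 'joints': array([-1.2117644 ,  0.38385404,  0.04383486,  1.59956652, -0.01791663,
        1.16120654, -0.04988901]), 'qvel': array([-5.39856476e-05,  4.79410146e-04, -9.15352630e-04,  2.05491157e-04,
       -1.19324466e-04, -4.25598803e-04, -3.30942181e-04]), 'joint_efforts': array([-1.85418735e-04, -4.33458817e+01,  1.02381539e+00, -2.49513710e+01,
        1.05517273e-02,  1.13116053e-02,  4.77132190e-06]), 'position': array([0.28632542, 0.58254568, 0.24887826]), 'tcp_rot': array([-2.36539975e-04,  2.26394103e-01,  9.74034889e-01, -1.29962909e-03]), 'contact_force': array([ 0.68922622,  0.2168192 , -0.14343418]), 'ft_torque': array([ 0.02238934,  0.02928937, -0.00957884]), 'gripper_width': 0.9989407950715514}
['Unreachable', 'nose_length']
scene [[393.09445314330713, 0.0, 252.76834245636235], [0.0, 393.09445314330713, 198.93210534079822], [0.0, 0.0, 1.0]] [ 1.8355231  -0.87875512  0.55938553] [-0.37894408  0.31881636  0.56338461]
top [[378.3653548714207, 0.0, 258.8955940425641], [0.0, 378.3653548714207, 195.43806798139227], [0.0, 0.0, 1.0]] [ 2.20741341 -2.15703964  0.13258604] [-0.03150707  0.59371729  1.00818758]
wrist [[319.600025923768, 0.0, 251.39495658227804], [0.0, 319.600025923768, 198.67780241027486], [0.0, 0.0, 1.0]] [-2.44695072 -1.52406974 -0.22300378] [-0.64916689 -0.0381567   0.37916699]
```

View pics/scene0.png

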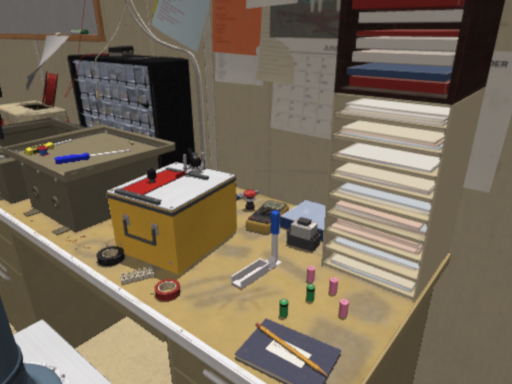

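View pics/top0.png

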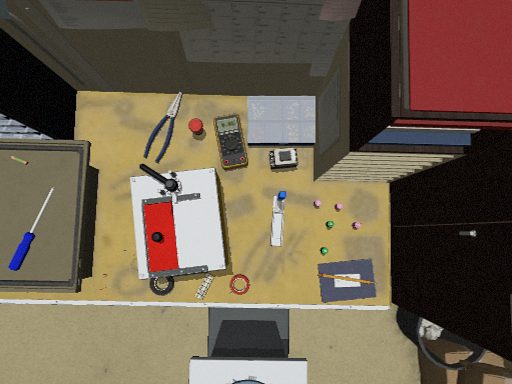

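View pics/wrist0.png

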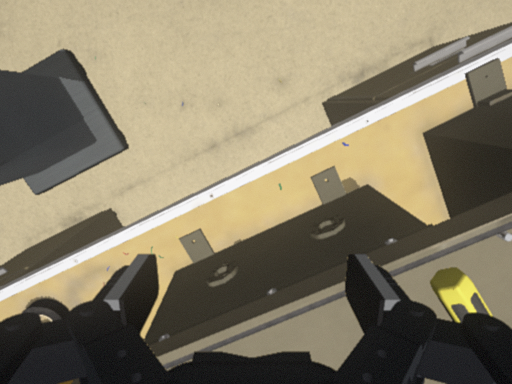

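The scene shows the safe (yellow, about (175,215) in scene), the boat (275,225 handle), two green cells (283,307) and (310,292), and three pink decoys. I'll zoom in next.

```bash
cat > h.py <<'E'
import numpy as np, cv2
from scipy.spatial.transform import Rotation as R
from bench import monitor, read_camera
class Cam:
    def __init__(s,n):
        c=read_camera(n); s.im=c["pixels"]; s.K=np.array(c["intrinsics"]); s.Rm=cv2.Rodrigues(np.array(c["rvec"]))[0]; s.t=np.array(c["tvec"]).ravel()
        s.rv=np.array(c["rvec"]); s.c=-s.Rm.T@s.t
    def proj(s,P):
        return cv2.projectPoints(np.atleast_2d(np.array(P,float)),s.rv,s.t,s.K,None)[0].reshape(-1,2)
    def ray(s,u,v): return s.Rm.T@np.linalg.solve(s.K,[u,v,1.])
    def plane(s,u,v,z):
        d=s.ray(u,v); return s.c+d*(z-s.c[2])/d[2]
    def crop(s,x0,y0,x1,y1,k,name):
        cv2.imwrite(name,cv2.resize(s.im[y0:y1,x0:x1],None,fx=k,fy=k,interpolation=cv2.INTER_CUBIC))
def tri(obs):
    A=np.zeros((3,3));b=np.zeros(3)
    for c,u,v in obs:
        d=c.ray(u,v);d/=np.linalg.norm(d);M=np.eye(3)-np.outer(d,d);A+=M;b+=M@c.c
    p=np.linalg.solve(A,b)
    return p,[np.linalg.norm(c.proj(p)[0]-[u,v]) for c,u,v in obs]
def blobs(im,lo,hi,amin=5):
    h=cv2.cvtColor(im,cv2.COLOR_BGR2HSV); m=cv2.inRange(h,np.array(lo),np.array(hi))
    n,l,st,ce=cv2.connectedComponentsWithStats(m)
    return [(ce[i].round(1).tolist(),st[i].tolist()) for i in range(1,n) if st[i][4]>=amin],m
def state():
    o=monitor.observe(); q=o["tcp_rot"]; r=R.from_quat([q[1],q[2],q[3],q[0]]); return o,o["position"],r
E
python3 - <<'E'
from h import *
t=Cam("top"); t.crop(115,140,255,310,5,"pics/t1.png"); t.crop(250,170,400,310,5,"pics/t2.png")
s=Cam("scene"); s.crop(100,140,260,280,5,"pics/s1.png"); s.crop(215,190,365,350,5,"pics/s2.png")
print(t.c,s.c)
E
```

```text
[0.49274079 0.00551404 1.06165494] [-0.05636203 -0.53994435  0.51761774]
```

View pics/t1.png

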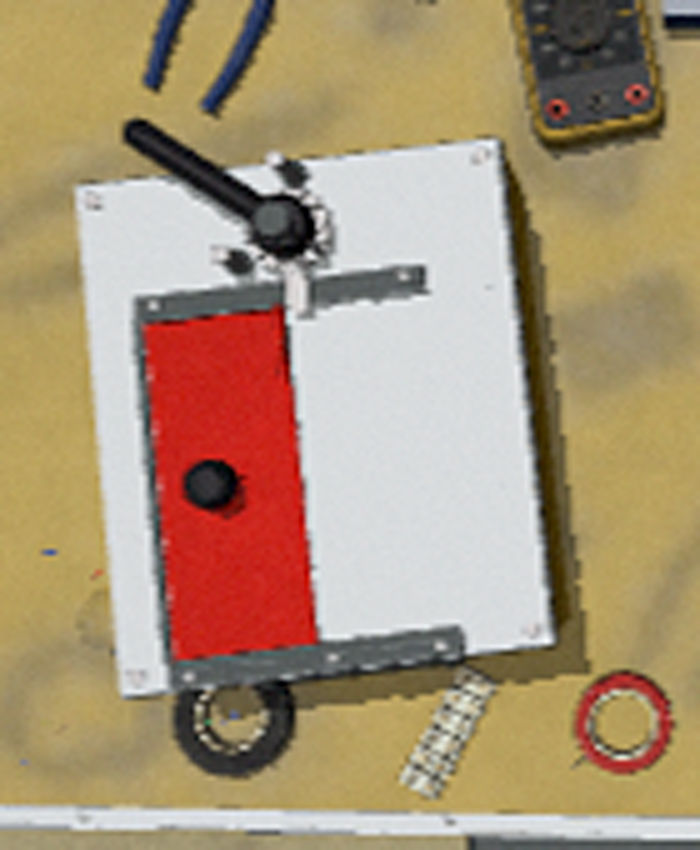

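View pics/s1.png

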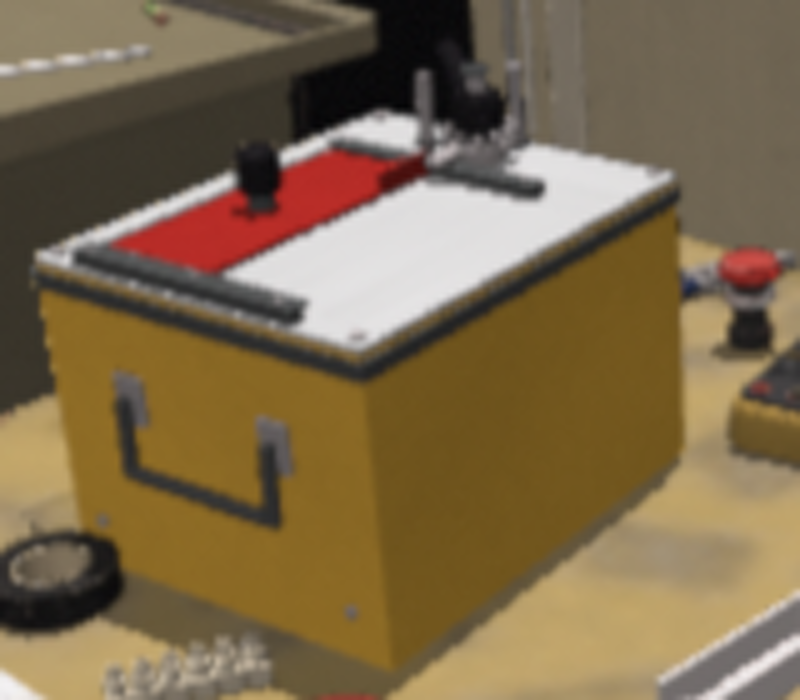

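View pics/t2.png

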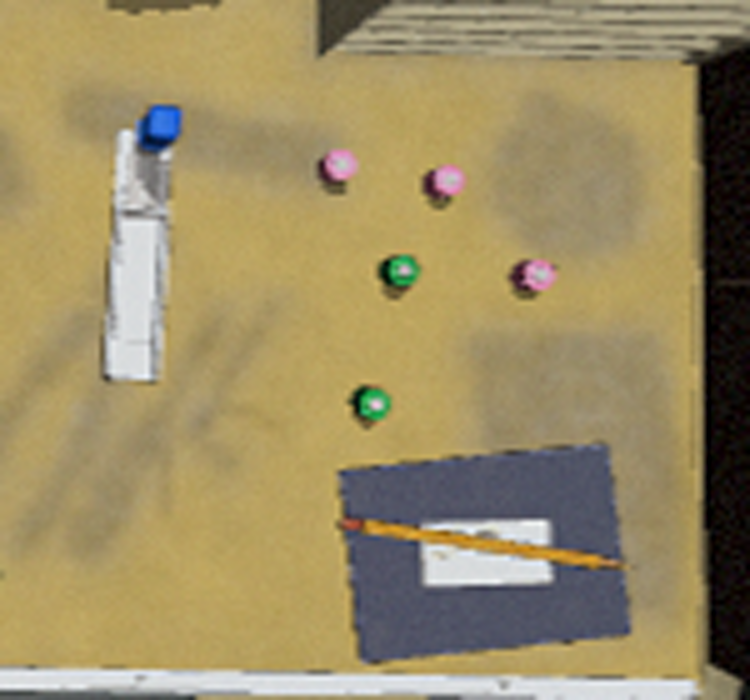

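View pics/s2.png

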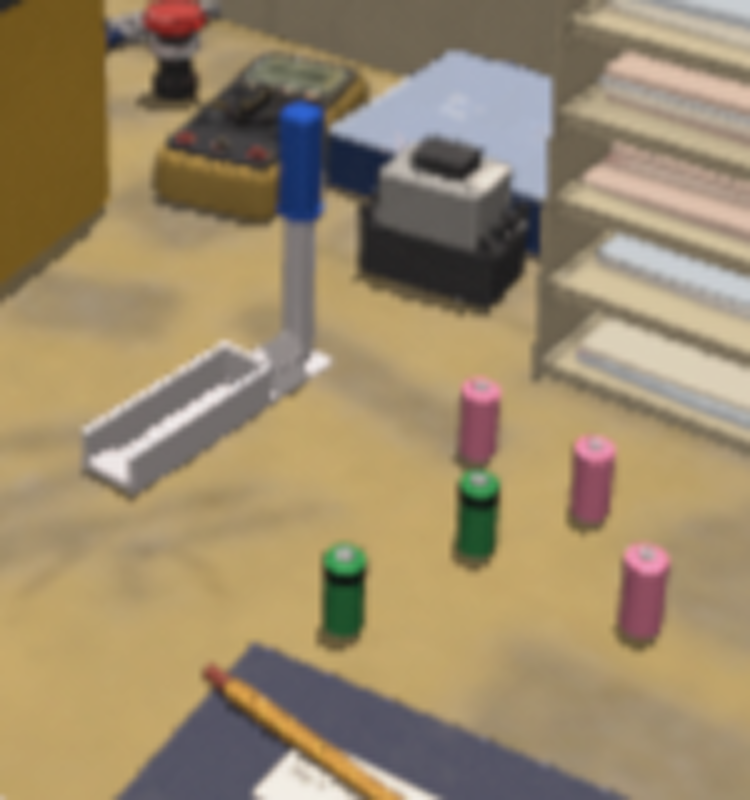

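```bash
python3 - <<'E'
from h import *
t=Cam("top"); s=Cam("scene")
def fc(u,v,x0,y0): return (u+.5)/5-.5+x0,(v+.5)/5-.5+y0
C=[(77,187),(500,140),(553,645),(122,697)]
P=np.array([t.plane(*fc(u,v,115,140),.165) for u,v in C]); 
print(P.round(4)); print("center",P.mean(0))
L=np.array([[.12,.1],[.12,-.1],[-.12,-.1],[-.12,.1]])
B=P[:,:2]-P[:,:2].mean(0)
th=np.arctan2((L[:,0]*B[:,1]-L[:,1]*B[:,0]).sum(),(L*B).sum());print("yaw",np.degrees(th), [np.linalg.norm(P[i]-P[(i+1)%4]) for i in range(4)])
# scene check corners: near-right (-x,-y) & others
c=P.mean(0); Rz=R.from_euler('z',th).as_matrix()
# scene corners (crop): front-left(-x,+y)=(38,258), front right(-x,-y)=(365,355), (+x,-y)=(680,180),(+x,+y)=(380,110)
S=[(380,110),(680,180),(365,355),(38,258)]
for l,(a,b),(u,v) in zip(L,C,S):
    print(l, fc(u,v,100,140), s.proj(c+Rz@[*l,0])[0], tri([(t,*fc(a,b,115,140)),(s,*fc(u,v,100,140))]))
for nm,lo,hi in [("green",(50,80,40),(85,255,255)),("pink",(150,50,100),(179,200,255)),("blue",(105,180,80),(125,255,255)),("red",(0,200,120),(5,255,255))]:
    for cam,k in((t,'t'),(s,'s')):
        b,m=blobs(cam.im,lo,hi,8); print(nm,k,b)
# knob, axis ball
kn=tri([(t,*fc(210,485,115,140)),(s,*fc(258,168,100,140))]); print("knob",kn, Rz.T@(kn[0]-c))
for u,v,z in[(135,130,.165+.04),(283,222,.165+.04)]:
    p=t.plane(*fc(u,v,115,140),z); print(p,Rz.T@(p-c))
E
```

```text
[[0.6175 0.2921 0.165 ]
 [0.6453 0.0927 0.165 ]
 [0.4076 0.0601 0.165 ]
 [0.38   0.2584 0.165 ]]
center [0.51258084 0.17583478 0.165     ]
yaw 7.936652239310252 [np.float64(0.201348368781093), np.float64(0.2398799543276931), np.float64(0.20021680112330964), np.float64(0.2398493166219666)]
[0.12 0.1 ] (175.6, 161.6) [175.47279864 162.05460309] (array([0.61759613, 0.29137018, 0.16637793]), [np.float64(0.1895954797367453), np.float64(0.16035996570707267)])
[ 0.12 -0.1 ] (235.6, 175.6) [235.01060068 174.56672947] (array([0.64603562, 0.09268743, 0.1620675 ]), [np.float64(0.1664665639657188), np.float64(0.155928293524703)])
[-0.12 -0.1 ] (172.6, 210.6) [171.26289172 209.61435052] (array([0.40839576, 0.05938348, 0.16267295]), [np.float64(0.5796263403565269), np.float64(0.650049865984164)])
[-0.12  0.1 ] (107.2, 191.2) [106.18036789 190.89148723] (array([0.38083722, 0.25794035, 0.16416543]), [np.float64(0.5280447311174655), np.float64(0.525756904898635)])
green t [([329.8, 223.7], [326, 221, 8, 6, 29]), ([324.1, 250.3], [321, 248, 7, 6, 27])]
green s [([84.4, 31.7], [82, 30, 6, 4, 19]), ([31
[... 1696 characters left out ...]
10.3, 273.8], [307, 266, 8, 16, 99]), ([333.1, 285.2], [330, 278, 8, 16, 108]), ([343.3, 307.6], [339, 299, 10, 18, 134])]
blue t [([281.6, 194.8], [278, 191, 8, 9, 48]), ([20.6, 251.3], [9, 232, 25, 38, 343])]
blue s [([71.2, 157.8], [56, 154, 33, 9, 170]), ([274.8, 221.1], [271, 211, 8, 22, 145])]
red t [([161.0, 236.5], [144, 201, 34, 71, 1728])]
red s [([153.1, 182.2], [127, 171, 50, 22, 363])]
knob (array([0.47910114, 0.21642102, 0.1893445 ]), [np.float64(0.2297015449918905), np.float64(0.21660772698900152)]) [-0.02755494  0.04482029  0.0243445 ]
[0.63873049 0.2545874  0.205     ] [0.13581531 0.06057977 0.04      ]
[0.59824623 0.18574622 0.205     ] [ 0.08621338 -0.00201202  0.04      ]
```

```bash
cat >> h.py <<'E'
CH=np.array([.5126,.1758,0.]); CY=np.radians(7.94); RC=R.from_euler('z',CY).as_matrix()
def w2c(p): return RC.T@(np.array(p)-CH)
def c2w(p): return RC@np.array(p)+CH
def yaws(r):
    M=r.as_matrix(); return np.degrees(np.arctan2(M[1,0],M[0,0])),np.degrees(np.arctan2(M[1,1],M[0,1]))
def plan(target,yawx=None):
    """tool-frame shift (now), then yaw turn about tool z in deg (z down: + tool z = cw world)"""
    o,p,r=state(); d=r.inv().apply(np.array(target)-p); print("t",round(o["t"],2),"pos",p.round(4),"xyaw,yyaw",np.round(yaws(r),1),"shift",d.round(4))
    if yawx is not None:
        e=(yawx-yaws(r)[0]+180)%360-180; print("turn about tool z",round(-e,2))
        # shift after turning
        r2=R.from_euler('z',e,degrees=True)*r; print("shift if turned first",r2.inv().apply(np.array(target)-p).round(4))
E
python3 - <<'E'
from h import *
t=Cam("top"); s=Cam("scene")
def fc(u,v,x0,y0): return (u+.5)/5-.5+x0,(v+.5)/5-.5+y0
for nm,a,b in[("ball",(283,222),(478,108)),("tip",(134,130),(447,52)),("postA(-x+y)",(218,252),(423,72)),("postB",(272,160),(513,66))]:
    p=tri([(t,*fc(*a,115,140)),(s,*fc(*b,100,140))]); print(nm,p[0].round(4),np.round(p[1],2),w2c(p[0]).round(4))
print("grip",tri([(t,281.6,194.8),(s,274.8,221.1)]))
for z in(.107,.132): print(t.plane(281.9,193.5,z))
# bow corners in top crop: (105,378),(157,381); stern (120,130),(167,150?)
for u,v,z in[(105,378,.024),(157,381,.024),(120,130,.0),(120,214,.02),(168,214,.02)]:
    print("boat",t.plane(*fc(u,v,250,170),z).round(4))
for a,b in[((329.8,223.7),(310.1,292.9)),((324.1,250.3),(283.1,308.6))]:
    print("cell",tri([(t,*a),(s,*b)]),t.plane(*a,.034))
for a in[(317.4,202.5),(339,205.6),(356.9,224.5)]: print("pink",t.plane(*a,.034).round(3))
E
```

```text
ball [0.5993 0.1885 0.1936] [0.21 0.19] [0.0876 0.0006 0.1936]
tip [0.6394 0.256  0.2014] [0.07 0.06] [0.1367 0.0619 0.2014]
postA(-x+y) [0.5834 0.2122 0.2124] [0.24 0.21] [0.0752 0.0263 0.2124]
postB [0.6263 0.1907 0.2091] [0.26 0.23] [ 0.1147 -0.001   0.2091]
grip (array([ 0.58985606, -0.07389397,  0.10701971]), [np.float64(0.1099738723563828), np.float64(0.12290004072172192)])
[ 0.59301604 -0.07438962  0.107     ]
[ 0.59039008 -0.07229714  0.132     ]
boat [ 0.4594 -0.0528  0.024 ]
boat [ 0.4584 -0.0812  0.024 ]
boat [ 0.5977 -0.06    0.    ]
boat [ 0.5492 -0.0596  0.02  ]
boat [ 0.5498 -0.0861  0.02  ]
cell (array([ 0.52134741, -0.21573404,  0.016006  ]), [np.float64(0.22684772885023285), np.float64(0.308776112328991)]) [ 0.52122514 -0.21242995  0.034     ]
cell (array([ 0.44796751, -0.20034141,  0.0155969 ]), [np.float64(0.2283618350392671), np.float64(0.32609338790814546)]) [ 0.44914449 -0.1972043   0.034     ]
pink [ 0.578 -0.178  0.034]
pink [ 0.571 -0.238  0.034]
pink [ 0.521 -0.287  0.034]
```

```bash
python3 - <<'E'
from h import *
plan([.630,.241,.30],59)
E
```

```text
t 0.45 pos [0.2867 0.5833 0.2502] xyaw,yyaw [153.8  63.8] shift [-0.4591 -0.1558 -0.0498]
turn about tool z 94.83
shift if turned first [-0.1166  0.4706 -0.0499]
```

>>> {"method": "arm_command", "body": {
  "series": [
    [0,0,-0.03,0,0,7.9],
    [0,0,-0.03,0,0,7.9],
    [0,0,0,0,0,7.9],
    [0,0,0,0,0,7.9],
    [0,0,0,0,0,7.9],
    [0,0,0,0,0,7.9],
    [0,0,0,0,0,7.9],
    [0,0,0,0,0,7.9],
    [0,0,0,0,0,7.9],
    [0,0,0,0,0,7.9]
  ],
  "grip": 0.05
}}

```text
t: 1.45
position: [0.2866, 0.5834, 0.3103]
tcp_rot: [-0.0, 0.796, 0.605, 0.0]
contact_force: [-0.2, -0.2, -0.9]
gripper_width: 0.584
```

>>> {"method": "arm_command", "body": {
  "series": [
    [0,0,0,0,0,7.75],
    [0,0,0,0,0,7.75],
    [-0.0097,0.0392,0,0,0,0],
    [-0.0097,0.0392,0,0,0,0],
    [-0.0097,0.0392,0,0,0,0],
    [-0.0097,0.0392,0,0,0,0],
    [-0.0097,0.0392,0,0,0,0],
    [-0.0097,0.0392,0,0,0,0],
    [-0.0097,0.0392,0,0,0,0],
    [-0.0097,0.0392,0,0,0,0]
  ]
}}

```text
t: 2.45
position: [0.5178, 0.3555, 0.3105]
tcp_rot: [-0.0, 0.869, 0.495, 0.0]
contact_force: [-0.4, 0.9, 0.8]
gripper_width: 0.588
```

>>> {"method": "arm_command", "body": {
  "series": [
    [-0.0097,0.0392,0,0,0,0],
    [-0.0097,0.0392,0,0,0,0],
    [-0.0097,0.0392,0,0,0,0],
    [-0.0097,0.0392,0,0,0,0],
    [0,0,0,0,0,0],
    [0,0,0,0,0,0]
  ]
}}

```text
t: 3.05
position: [0.6328, 0.2413, 0.3102]
tcp_rot: [0.0, 0.87, 0.493, -0.0]
contact_force: [-0.4, 0.7, -0.3]
gripper_width: 0.588
```

```bash
python3 - <<'E'
from h import *
plan([.6302,.2409,.205],59)
w=Cam("wrist"); cv2.imwrite("pics/w1.png",w.im)
P=c2w([.0865,0,.2]); print(w.proj([P,[.6302,.2409,.2],[.6302+.021*np.cos(1.03),.2409+.021*np.sin(1.03),.202]]))
E
```

```text
t 3.05 pos [0.6328 0.2413 0.3102] xyaw,yyaw [ 59.1 -30.9] shift [-0.0017 -0.002   0.1052]
turn about tool z 0.12
shift if turned first [-0.0017 -0.002   0.1052]
[[248.16007905 276.74421477]
 [248.05518913 205.26755298]
 [247.98604728 179.25237756]]
```

View pics/w1.png

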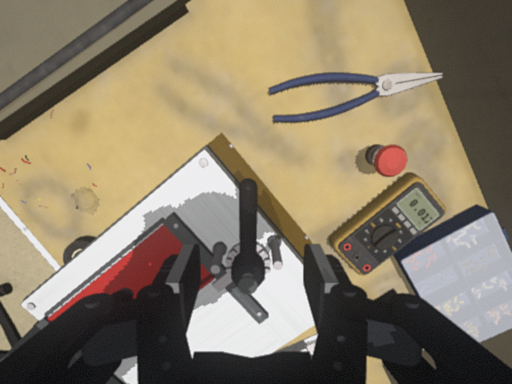

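>>> {"method": "arm_command", "body": {
  "series": [
    [-0.0017,-0.002,0.02,0,0,0],
    [0,0,0.025,0,0,0],
    [0,0,0.025,0,0,0],
    [0,0,0.02,0,0,0],
    [0,0,0.018,0,0,0],
    [0,0,0,0,0,0]
  ]
}}

```text
t: 3.7
position: [0.6255, 0.2452, 0.1987]
tcp_rot: [-0.001, 0.868, 0.497, -0.003]
contact_force: [-0.1, 0.8, 0.0]
gripper_width: 0.583
```

>>> {"method": "arm_command", "body": {
  "series": [
    [0,0,0,0,0,0],
    [0,0,0,0,0,0],
    [0,0,0,0,0,0],
    [0,0,0,0,0,0],
    [0,0,0,0,0,0]
  ],
  "grip": 0.0,
  "squeeze": 30
}}

```text
t: 4.2
position: [0.6303, 0.2439, 0.2038]
tcp_rot: [-0.0, 0.869, 0.495, 0.002]
contact_force: [0.4, 1.0, 2.0]
gripper_width: 0.152
```

```bash
python3 - <<'E'
from h import *
plan([.6302,.2409,.202],59); print(state()[0]['contact_force'],state()[0]['gripper_width']*85.4)
E
```

```text
t 4.2 pos [0.6303 0.2439 0.2038] xyaw,yyaw [ 59.4 -30.6] shift [-0.0026  0.0014  0.0018]
turn about tool z 0.36
shift if turned first [-0.0026  0.0014  0.0018]
[0.37285807 1.00711479 1.97995804] 12.992968423707211
```

>>> {"method": "arm_command", "body": {
  "series": [
    [-0.0005,-0.0079,0,0,0,-7],
    [-0.0005,-0.0079,0,0,0,-7],
    [-0.0005,-0.0079,0,0,0,-7],
    [-0.0005,-0.0079,0,0,0,-7],
    [-0.0005,-0.0079,0,0,0,-7],
    [-0.0003,-0.0056,0,0,0,-5],
    [0,0,0,0,0,0],
    [0,0,0,0,0,0]
  ]
}}

```text
t: 5.0
position: [0.5871, 0.2519, 0.2036]
tcp_rot: [0.0, 0.648, 0.762, 0.002]
contact_force: [2.3, 1.5, 3.3]
gripper_width: 0.153
```

```bash
python3 - <<'E'
from h import *
o,p,r=state(); print(p,yaws(r),o['contact_force'],o['ft_torque'],o['gripper_width'])
a=c2w([.0865,0,0]);d=p-a;print(np.degrees(np.arctan2(d[1],d[0])),np.hypot(*d[:2]))
t=Cam("top"); t.crop(115,140,255,310,4,"pics/t3.png"); w=Cam("wrist"); cv2.imwrite("pics/w2.png",w.im)
E
```

```text
[0.58706417 0.25186051 0.20361461] (np.float64(99.23373318881568), np.float64(9.233392264308904)) [2.33567618 1.48436241 3.28299222] [ 0.40961851 -0.37046101  0.04117328] 0.1526162601072129
99.91499332270767 0.06508381522492064
```

View pics/w2.png

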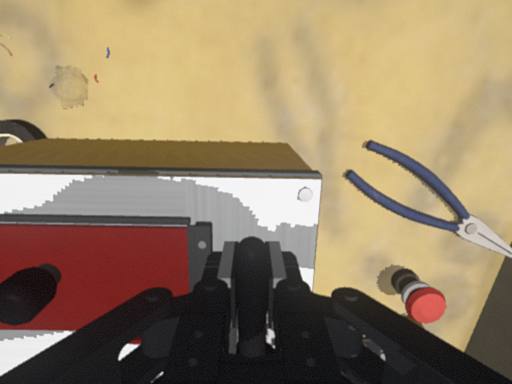

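View pics/t3.png

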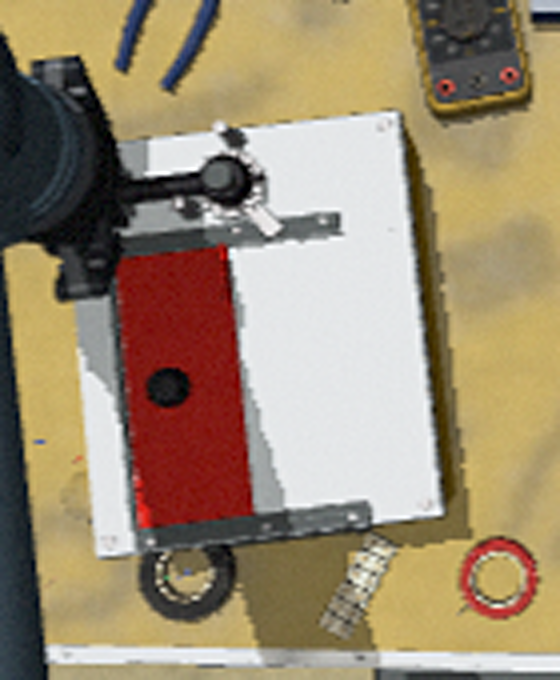

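>>> {"method": "arm_command", "body": {
  "series": [
    [0,0,-0.005,0,0,0],
    [0,0,-0.0045,0,0,0],
    [0,0,0,0,0,0],
    [-0.0006,0.0085,0,0,0,7.5],
    [-0.0006,0.0085,0,0,0,7.5],
    [-0.0006,0.0085,0,0,0,7.5],
    [-0.0006,0.0085,0,0,0,7.5],
    [-0.0006,0.0085,0,0,0,7.5],
    [-0.0006,0.0085,0,0,0,7.5],
    [-0.0006,0.0085,0,0,0,7.5]
  ]
}}

```text
t: 6.1
position: [0.6409, 0.2351, 0.2102]
tcp_rot: [-0.0, 0.919, 0.395, -0.0]
contact_force: [4.4, 4.3, -4.6]
gripper_width: 0.146
```

>>> {"method": "arm_command", "body": {
  "series": [
    [-0.0006,0.0085,0,0,0,7.5],
    [0,0,0,0,0,0],
    [0,0,0,0,0,0]
  ]
}}

```text
t: 6.4
position: [0.6466, 0.2289, 0.2102]
tcp_rot: [-0.0, 0.942, 0.336, 0.0]
contact_force: [4.7, 3.0, -3.5]
gripper_width: 0.145
```

```bash
cat > st.py <<'E'
from h import *
o,p,r=state(); print(o['t'],p.round(4),np.round(yaws(r),1),o['contact_force'].round(1),o['ft_torque'].round(2),round(o['gripper_width']*85.4,1))
a=c2w([.0865,0,0]);d=p-a;print("lever ang",np.degrees(np.arctan2(d[1],d[0])),np.hypot(*d[:2]))
E
python3 st.py; python3 - <<'E'
from h import *
t=Cam("top"); t.crop(115,140,255,310,4,"pics/t4.png")
E
```

```text
6.4 [0.6466 0.2289 0.2102] [ 39.3 -50.7] [ 4.7  3.  -3.5] [ 0.81 -1.12  0.08] 12.4
lever ang 40.38857086107279 0.06348969376996243
```

View pics/t4.png

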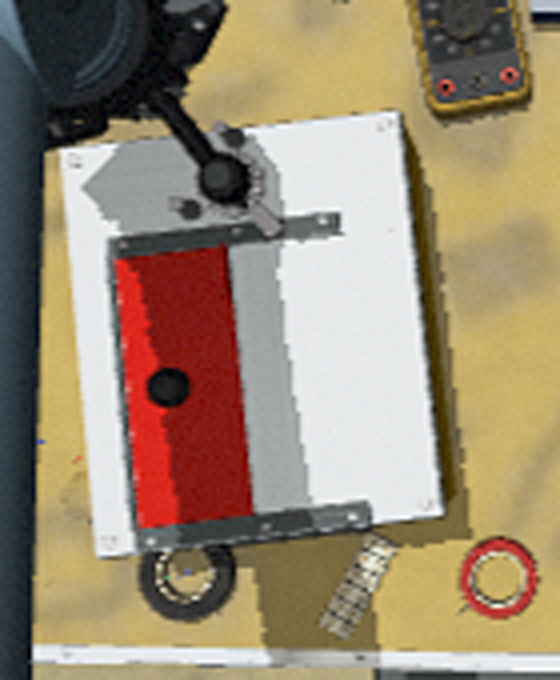

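>>> {"method": "arm_command", "body": {
  "series": [
    [0,0,0.005,0,0,0],
    [0,0,0.0045,0,0,0],
    [0,0,0,0,0,0],
    [-0.0006,-0.0085,0,0,0,-7.5],
    [-0.0006,-0.0085,0,0,0,-7.5],
    [-0.0006,-0.0085,0,0,0,-7.5],
    [-0.0006,-0.0085,0,0,0,-7.5],
    [-0.0006,-0.0085,0,0,0,-7.5],
    [-0.0006,-0.0085,0,0,0,-7.5],
    [0,0,0,0,0,0]
  ]
}}

```text
t: 7.45
position: [0.6032, 0.2525, 0.2037]
tcp_rot: [0.0, 0.741, 0.672, 0.002]
contact_force: [3.9, 5.0, 3.5]
gripper_width: 0.152
```

```bash
python3 st.py; python3 - <<'E'
from h import *
t=Cam("top"); t.crop(115,140,255,310,4,"pics/t5.png")
E
```

```text
7.45 [0.6032 0.2525 0.2037] [84.4 -5.6] [3.9 5.  3.5] [ 0.79 -0.71  0.13] 12.9
lever ang 85.68482522531775 0.06490551376876358
```

View pics/t5.png

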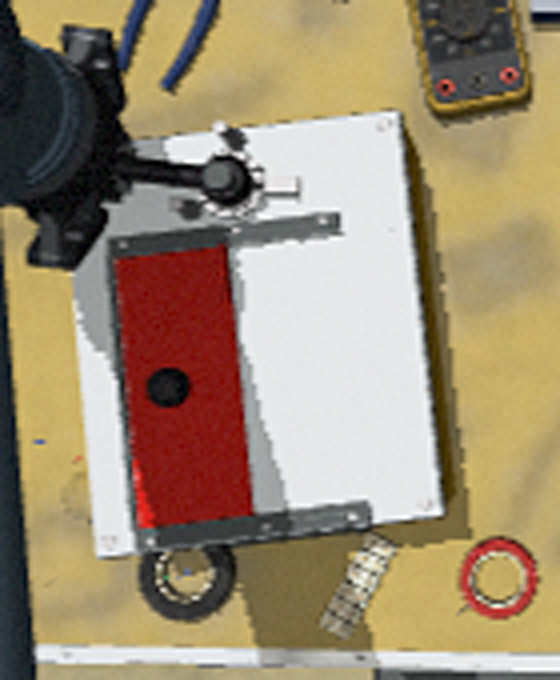

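>>> {"method": "arm_command", "body": {
  "series": [
    [0,0,-0.005,0,0,0],
    [0,0,-0.0045,0,0,0],
    [0,0,0,0,0,0],
    [-0.0006,0.0085,0,0,0,7.5],
    [-0.0006,0.0085,0,0,0,7.5],
    [-0.0006,0.0085,0,0,0,7.5],
    [-0.0006,0.0085,0,0,0,7.5],
    [0,0,0,0,0,0],
    [0,0,0.005,0,0,0],
    [0,0,0.0045,0,0,0]
  ]
}}

```text
t: 8.5
position: [0.6354, 0.2408, 0.2027]
tcp_rot: [-0.001, 0.89, 0.455, 0.002]
contact_force: [2.2, 3.8, 9.9]
gripper_width: 0.151
```

>>> {"method": "arm_command", "body": {
  "series": [
    [0,0,0,0,0,0],
    [0,0,0,0,0,0],
    [0,0,0,0,0,0],
    [0,0,-0.03,0,0,0],
    [0,0,-0.03,0,0,0],
    [0,0,-0.03,0,0,0]
  ],
  "grip": 0.05
}}

```text
t: 9.1
position: [0.633, 0.2376, 0.2922]
tcp_rot: [0.0, 0.89, 0.456, -0.002]
contact_force: [0.8, -0.6, 0.8]
gripper_width: 0.584
```

```bash
python3 st.py; python3 - <<'E'
from h import *
print(c2w([-.0276,.0448,.19]))
plan([.479,.2164,.26],98)
t=Cam("top"); t.crop(115,140,255,310,4,"pics/t6.png")
E
```

```text
9.1 [0.633  0.2376 0.2922] [ 54.2 -35.8] [ 0.8 -0.6  0.8] [-0.01 -0.03  0.04] 49.9
lever ang 55.08115741761953 0.06074808614943215
[0.4790761  0.21635796 0.19      ]
t 9.1 pos [0.633  0.2376 0.2922] xyaw,yyaw [ 54.2 -35.8] shift [-0.1071 -0.1125  0.0327]
turn about tool z -43.79
shift if turned first [ 0.0006 -0.1554  0.0324]
```

View pics/t6.png

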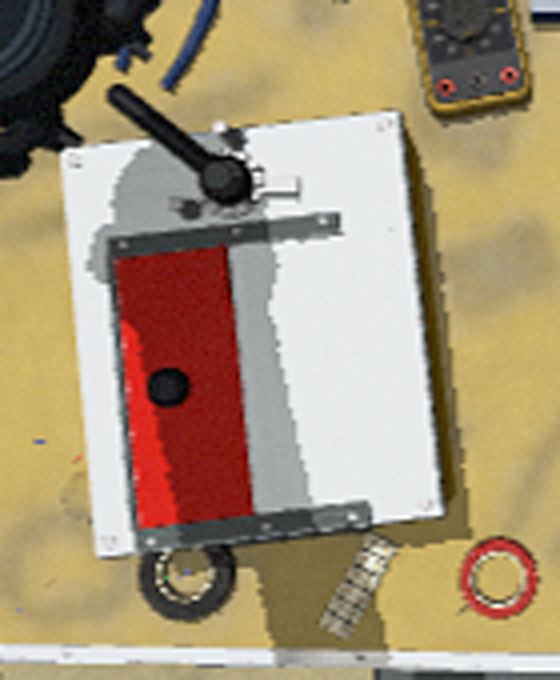

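>>> {"method": "arm_command", "body": {
  "series": [
    [0,0,0,0,0,-7.3],
    [0,0,0,0,0,-7.3],
    [0,0,0,0,0,-7.3],
    [0,0,0,0,0,-7.3],
    [0,0,0,0,0,-7.3],
    [0,0,0,0,0,-7.3],
    [0,-0.039,0,0,0,0],
    [0,-0.039,0,0,0,0],
    [0,-0.039,0,0,0,0],
    [0,-0.038,0,0,0,0]
  ]
}}

```text
t: 10.15
position: [0.4784, 0.2156, 0.2912]
tcp_rot: [-0.0, 0.656, 0.755, -0.001]
contact_force: [0.1, 0.1, 0.6]
gripper_width: 0.585
```

>>> {"method": "arm_command", "body": {
  "series": [
    [0,0,0,0,0,0],
    [0,0,0,0,0,0]
  ]
}}

```text
t: 10.35
position: [0.4795, 0.2162, 0.2918]
tcp_rot: [-0.0, 0.655, 0.755, -0.0]
contact_force: [0.2, 0.2, 0.3]
gripper_width: 0.582
```

```bash
python3 - <<'E'
from h import *
plan([.479,.2164,.193],98)
E
```

```text
t 10.35 pos [0.4795 0.2162 0.2918] xyaw,yyaw [98.1  8.1] shift [ 0.0002 -0.0004  0.0988]
turn about tool z 0.11
shift if turned first [ 0.0002 -0.0004  0.0988]
```

>>> {"method": "arm_command", "body": {
  "series": [
    [0,0,0.03,0,0,0],
    [0,0,0.03,0,0,0],
    [0,0,0.025,0,0,0],
    [0,0,0.013,0,0,0],
    [0,0,0,0,0,0]
  ]
}}

```text
t: 10.85
position: [0.4802, 0.216, 0.1922]
tcp_rot: [-0.0, 0.656, 0.755, -0.002]
contact_force: [-0.7, 0.4, -0.7]
gripper_width: 0.586
```

>>> {"method": "arm_command", "body": {
  "series": [
    [0,0,0,0,0,0],
    [0,0,0,0,0,0],
    [0,0,0,0,0,0],
    [0,0,0,0,0,0],
    [-0.011,0,0,0,0,0],
    [-0.011,0,0,0,0,0],
    [-0.011,0,0,0,0,0],
    [-0.011,0,0,0,0,0],
    [-0.011,0,0,0,0,0],
    [-0.011,0,0,0,0,0]
  ],
  "grip": 0.0,
  "squeeze": 25
}}

```text
t: 11.85
position: [0.4879, 0.1529, 0.1956]
tcp_rot: [-0.003, 0.655, 0.756, -0.001]
contact_force: [-6.3, 1.6, 3.6]
gripper_width: 0.254
```

>>> {"method": "arm_command", "body": {
  "series": [
    [0,0,0,0,0,0],
    [0,0,0,0,0,0]
  ]
}}

```text
t: 12.05
position: [0.488, 0.1515, 0.1956]
tcp_rot: [-0.002, 0.655, 0.755, -0.001]
contact_force: [-5.7, -1.0, 4.1]
gripper_width: 0.258
```

```bash
python3 - <<'E'
from h import *
o,p,r=state(); print(w2c(p),o['contact_force'],o['gripper_width']*85.4)
E
```

```text
[-0.02766851 -0.02065385  0.19558357] [-5.71293899 -0.97282834  4.07468497] 22.020095592354135
```

>>> {"method": "arm_command", "body": {
  "series": [
    [-0.0015,0,0,0,0,0],
    [0,0,0,0,0,0]
  ]
}}

```text
t: 12.25
position: [0.4881, 0.1515, 0.1956]
tcp_rot: [-0.002, 0.655, 0.756, -0.001]
contact_force: [-6.3, 2.6, 3.9]
gripper_width: 0.256
```

>>> {"method": "arm_command", "body": {
  "series": [
    [0,0,0,0,0,0],
    [0,0,0,0,0,0],
    [0,0,0,0,0,0],
    [0,0,-0.03,0,0,0],
    [0,0,-0.03,0,0,0],
    [0,0,-0.03,0,0,0],
    [-0.03,0,-0.03,0,0,0],
    [-0.05,0,0,0,0,0],
    [-0.05,0,0,0,0,0],
    [-0.05,0,0,0,0,0]
  ],
  "grip": 0.05
}}

```text
t: 13.25
position: [0.5163, -0.03, 0.3154]
tcp_rot: [0.001, 0.655, 0.756, 0.001]
contact_force: [1.3, -0.3, -1.2]
gripper_width: 0.582
```

```bash
python3 - <<'E'
from h import *
t=Cam("top"); t.crop(115,140,255,310,4,"pics/t7.png"); t.crop(250,170,400,310,5,"pics/t7b.png"); s=Cam("scene"); s.crop(215,190,365,350,4,"pics/s7.png")
o,p,r=state(); print(p,yaws(r),o['joints'])
print(blobs(t.im,(50,80,40),(85,255,255),8)[0]); print(blobs(s.im,(50,80,40),(85,255,255),8)[0]);
E
```

```text
[ 0.51603464 -0.03848374  0.31553426] (np.float64(97.23831177621334), np.float64(7.238936959075314)) [-0.54957439  0.06697596  0.57175025  1.85975619 -0.03420608  1.22260501
  0.15906291]
[([329.7, 223.7], [326, 221, 8, 6, 30]), ([324.2, 250.3], [322, 248, 6, 6, 26])]
[([84.4, 31.7], [82, 30, 6, 4, 19]), ([310.1, 292.9], [307, 284, 8, 17, 96]), ([283.2, 308.5], [280, 300, 8, 17, 103])]
```

View pics/t7.png

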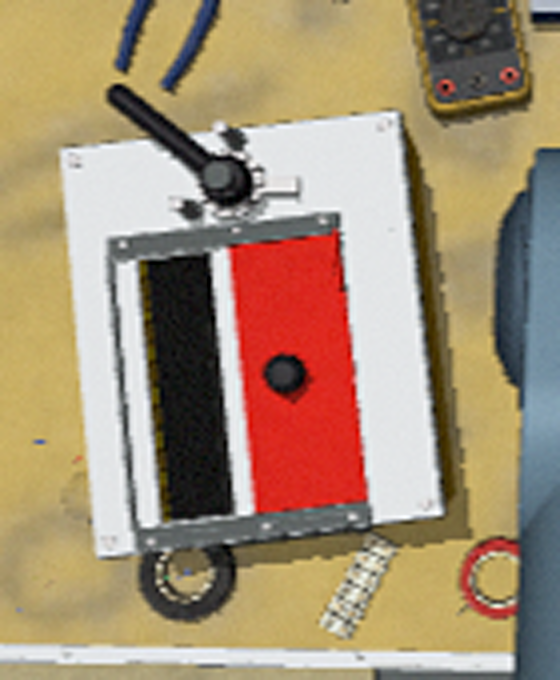

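View pics/t7b.png

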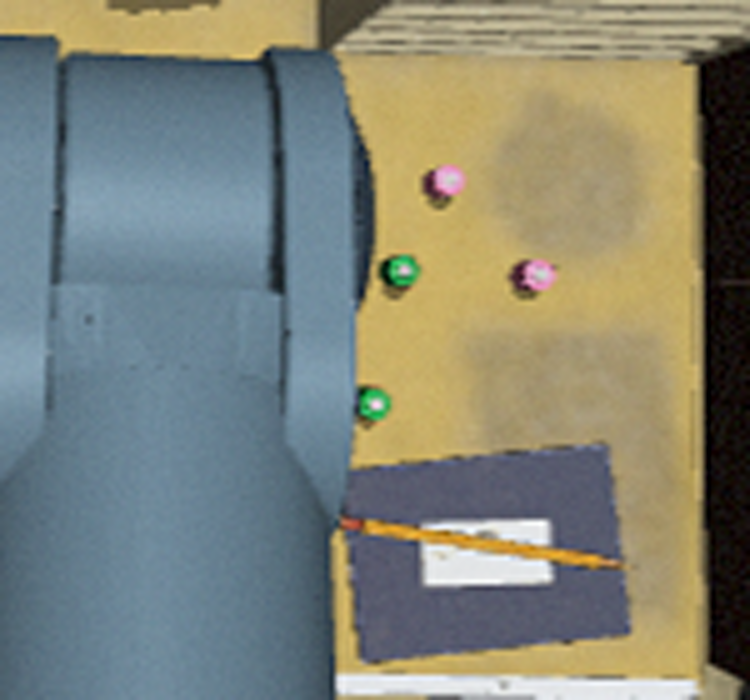

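View pics/s7.png

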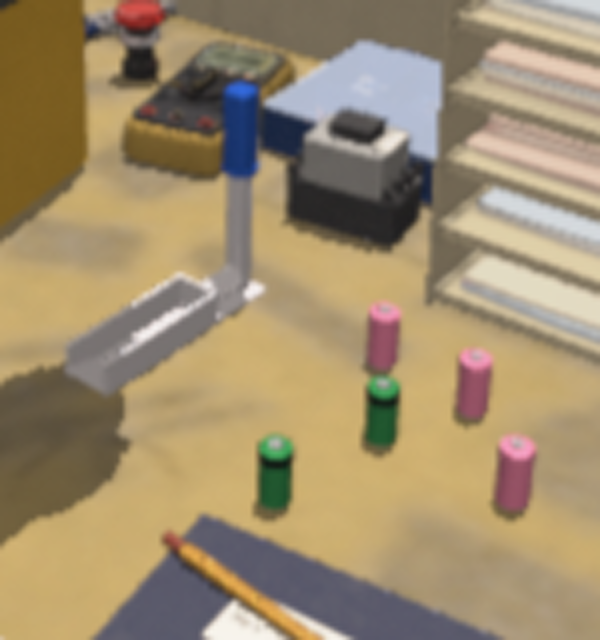

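```bash
python3 - <<'E'
from h import *
t=Cam("top"); s=Cam("scene"); w=Cam("wrist")
o,p,r=state(); print("wristcam in tool",r.inv().apply(w.c-p))
for u,v in[(403,271),(376,404)]:
    print("cell",t.plane((u+.5)/5-.5+250,(v+.5)/5-.5+170,.034).round(4))
for u,v in[(138,256),(211,252),(235,512),(162,520)]:
    q=t.plane((u+.5)/4-.5+115,(v+.5)/4-.5+140,.165); print(q.round(4),w2c(q).round(4))
plan([.4475,-.1995,.12],176.5)
cv2.imwrite("pics/w7.png",w.im)
E
```

```text
wristcam in tool [ 0.07162901  0.00070444 -0.12389965]
cell [ 0.521  -0.2135  0.034 ]
cell [ 0.4489 -0.1991  0.034 ]
[0.5552 0.2439 0.165 ] [0.0516 0.0615 0.165 ]
[0.5586 0.2012 0.165 ] [0.0491 0.0188 0.165 ]
[0.4075 0.1804 0.165 ] [-0.1035  0.0191  0.165 ]
[0.4021 0.2224 0.165 ] [-0.103   0.0614  0.165 ]
t 13.5 pos [ 0.5158 -0.0282  0.3145] xyaw,yyaw [98.1  8.1] shift [-0.1602 -0.0918  0.1944]
turn about tool z -78.44
shift if turned first [ 0.0576 -0.1753  0.1944]
```

View pics/w7.png

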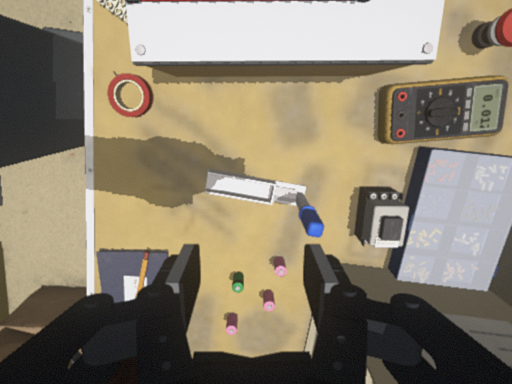

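>>> {"method": "arm_command", "body": {
  "series": [
    [0,0,0,0,0,-7.85],
    [0,0,0,0,0,-7.85],
    [0,0,0,0,0,-7.85],
    [0,0,0,0,0,-7.85],
    [0,0,0,0,0,-7.85],
    [0,0,0,0,0,-7.85],
    [0,0,0,0,0,-7.85],
    [0,0,0,0,0,-7.85],
    [0,0,0,0,0,-7.85],
    [0,0,0,0,0,-7.85]
  ]
}}

```text
t: 14.5
position: [0.5157, -0.0254, 0.3141]
tcp_rot: [-0.0, 0.024, 1.0, 0.0]
contact_force: [0.4, 0.2, -0.0]
gripper_width: 0.583
```

>>> {"method": "arm_command", "body": {
  "series": [
    [0.0115,-0.035,0.01,0,0,0],
    [0.0115,-0.035,0.02,0,0,0],
    [0.0115,-0.035,0.03,0,0,0],
    [0.0115,-0.035,0.03,0,0,0],
    [0.0115,-0.035,0.03,0,0,0],
    [0,0,0.03,0,0,0],
    [0,0,0,0,0,0],
    [0,0,0,0,0,0]
  ],
  "grip": 0.045
}}

```text
t: 15.3
position: [0.4487, -0.1974, 0.1642]
tcp_rot: [-0.001, 0.028, 1.0, 0.0]
contact_force: [0.9, -0.1, 0.6]
gripper_width: 0.53
```

```bash
python3 - <<'E'
from h import *
w=Cam("wrist"); cv2.imwrite("pics/w8.png",w.im)
print(w.proj([[.448,-.1995,.034],[.521,-.2145,.034]]))
plan([.448,-.1995,.041],176.5)
b,m=blobs(w.im,(50,80,40),(85,255,255),20);print(b)
t=Cam("top");print(blobs(t.im,(50,80,40),(85,255,255),8)[0])
E
```

```text
[[248.42615709 193.75731015]
 [236.41045866 273.19159557]]
t 15.35 pos [ 0.4498 -0.1977  0.1653] xyaw,yyaw [176.9  86.9] shift [ 0.0019 -0.0019  0.1243]
turn about tool z 0.36
shift if turned first [ 0.0019 -0.0019  0.1243]
[([249.6, 193.6], [240, 185, 20, 19, 232]), ([237.1, 271.9], [229, 264, 17, 17, 181])]
[([329.8, 223.7], [326, 221, 8, 6, 29])]
```

View pics/w8.png

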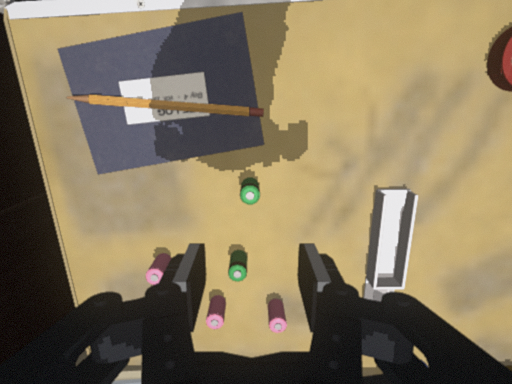

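>>> {"method": "arm_command", "body": {
  "series": [
    [0.0015,-0.001,0.03,0,0,0],
    [0,0,0.03,0,0,0],
    [0,0,0.03,0,0,0],
    [0,0,0.024,0,0,0],
    [0,0,0.0095,0,0,0],
    [0,0,0,0,0,0],
    [0,0,0,0,0,0]
  ]
}}

```text
t: 16.1
position: [0.4481, -0.2003, 0.0422]
tcp_rot: [0.001, 0.029, 1.0, -0.0]
contact_force: [-0.1, 0.8, -0.8]
gripper_width: 0.525
```

>>> {"method": "arm_command", "body": {
  "series": [
    [0,0,0,0,0,0],
    [0,0,0,0,0,0],
    [0,0,0,0,0,0],
    [0,0,0,0,0,0],
    [0,0,0,0,0,0]
  ],
  "grip": 0.0,
  "squeeze": 25
}}

```text
t: 16.6
position: [0.4477, -0.2005, 0.0419]
tcp_rot: [0.001, 0.029, 1.0, -0.0]
contact_force: [-0.1, 1.0, 6.5]
gripper_width: 0.181
```

```bash
python3 - <<'E'
from h import *
o,p,r=state(); print(p,yaws(r),o['gripper_width']*85.4,o['contact_force'])
s=Cam("scene"); s.crop(215,190,365,350,4,"pics/s9.png")
E
```

```text
[ 0.4476813  -0.20052815  0.04190043] (np.float64(176.62816823966298), np.float64(86.62816904857459)) 15.460118219268038 [-0.07689534  0.96178815  6.4844821 ]
```

View pics/s9.png

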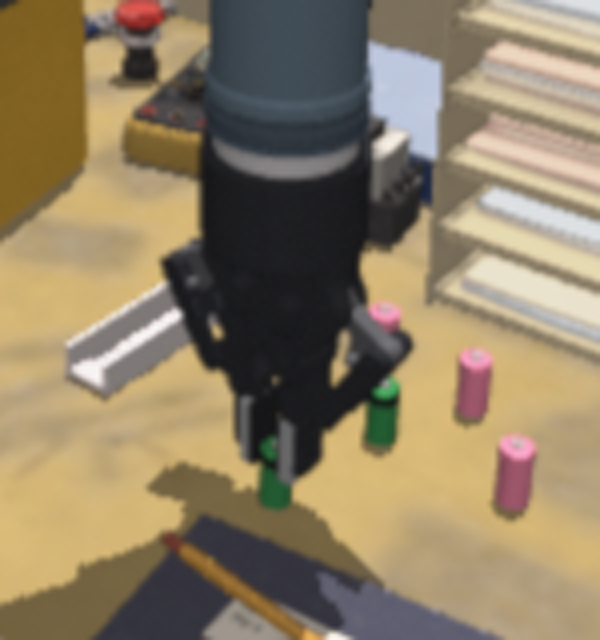

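>>> {"method": "arm_command", "body": {
  "series": [
    [0,0,-0.02,0,0,0],
    [0,0,-0.03,0,0,0],
    [0,0,-0.03,0,0,0],
    [0,0,0,0,0,0],
    [0,0,0,0,0,0]
  ]
}}

```text
t: 17.15
position: [0.4467, -0.2002, 0.1212]
tcp_rot: [0.001, 0.029, 1.0, 0.0]
contact_force: [-0.9, 0.3, -0.3]
gripper_width: 0.185
```

```bash
python3 - <<'E'
from h import *
o,p,r=state(); print(o['gripper_width']*85.4,o['contact_force'])
plan([.497,-.0678,.11],176.5)
E
```

```text
15.835917368621937 [-0.90714972  0.25299016 -0.34190731]
t 17.15 pos [ 0.4467 -0.2002  0.1212] xyaw,yyaw [176.6  86.6] shift [-0.0425  0.1351  0.0113]
turn about tool z 0.14
shift if turned first [-0.0421  0.1352  0.0113]
```

>>> {"method": "arm_command", "body": {
  "series": [
    [-0.01,0.034,0,0,0,0],
    [-0.011,0.034,0,0,0,0],
    [-0.011,0.034,0,0,0,0],
    [-0.01,0.033,0,0,0,0],
    [0,0,0,0,0,0],
    [0,0,0,0,0,0],
    [0,0,0,0,0,0]
  ]
}}

```text
t: 17.85
position: [0.4947, -0.0691, 0.1197]
tcp_rot: [-0.001, 0.03, 1.0, -0.0]
contact_force: [0.0, -0.7, -0.6]
gripper_width: 0.183
```

```bash
python3 - <<'E'
from h import *
plan([.497,-.0678,.11],176.5)
w=Cam("wrist"); cv2.imwrite("pics/w10.png",w.im); s=Cam("scene"); s.crop(215,170,365,320,4,"pics/s10.png")
E
```

```text
t 17.85 pos [ 0.4947 -0.0691  0.1197] xyaw,yyaw [176.5  86.5] shift [-0.0022  0.0014  0.0097]
turn about tool z 0.05
shift if turned first [-0.0022  0.0014  0.0097]
```

View pics/w10.png

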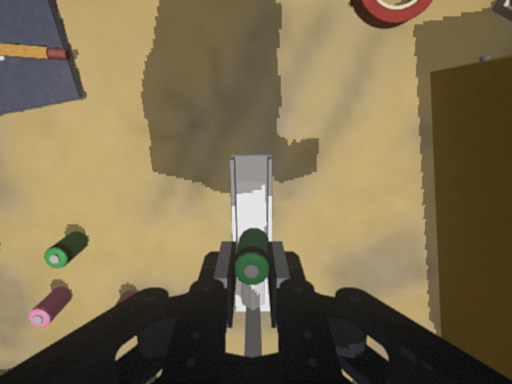

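View pics/s10.png

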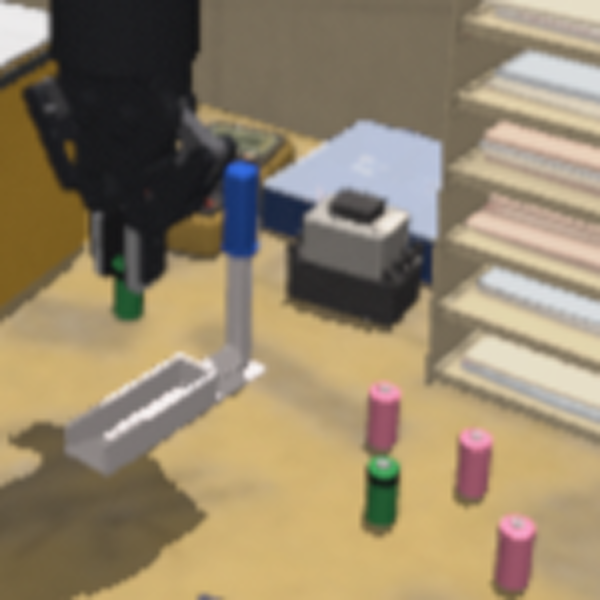

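```bash
python3 - <<'E'
from h import *
w=Cam("wrist"); o,p,r=state()
for u,v in[(251.5,156),(252,230),(253,308)]:
    q=w.plane(u,v,.021); print(q.round(4), r.inv().apply(q-p).round(4))
q=w.plane(252.5,271,.12-.007); print(q,r.inv().apply(q-p).round(4))
E
```

```text
[ 0.4583 -0.0671  0.021 ] [0.037  0.0002 0.0994]
[ 0.5139 -0.0701  0.021 ] [-0.0187  0.0006  0.0993]
[ 0.582  -0.0735  0.021 ] [-0.0869  0.0014  0.0993]
[ 0.4964202  -0.06894598  0.113     ] [-0.0011  0.0007  0.0074]
```

>>> {"method": "arm_command", "body": {
  "series": [
    [0,0.0005,0.02,0,0,0],
    [0,0,0.02,0,0,0],
    [0,0,0.02,0,0,0],
    [0,0,0.01,0,0,0],
    [0,0,0.0045,0,0,0],
    [0,0,0,0,0,0],
    [0,0,0,0,0,0]
  ]
}}

```text
t: 18.7
position: [0.4969, -0.0678, 0.0469]
tcp_rot: [0.001, 0.03, 1.0, 0.0]
contact_force: [0.1, -1.1, -0.2]
gripper_width: 0.178
```

```bash
python3 - <<'E'
from h import *
o,p,r=state(); print(p,o['contact_force'])
w=Cam("wrist"); cv2.imwrite("pics/w11.png",w.im); s=Cam("scene"); s.crop(215,170,365,320,4,"pics/s11.png")
E
```

```text
[ 0.49689812 -0.06781636  0.04694619] [ 0.07941534 -1.10731264 -0.15671413]
```

View pics/s11.png

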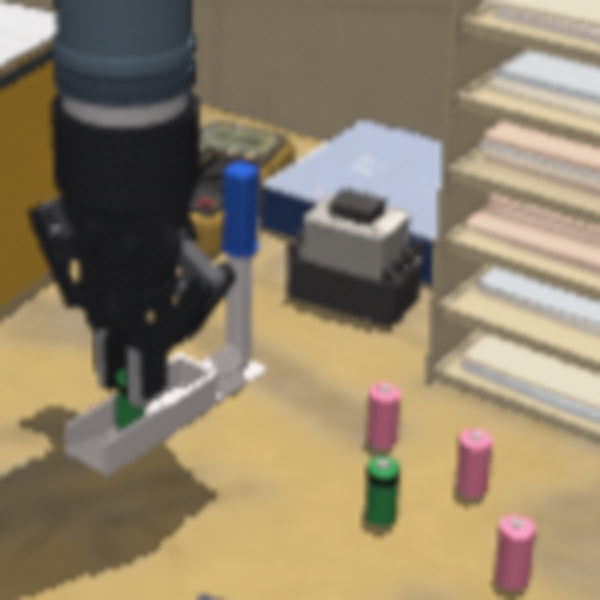

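>>> {"method": "arm_command", "body": {
  "series": [
    [0,0,0.0015,0,0,0],
    [0,0,0,0,0,0]
  ]
}}

```text
t: 19.0
position: [0.4966, -0.0674, 0.0451]
tcp_rot: [0.0, 0.029, 1.0, 0.0]
contact_force: [-0.0, 0.5, 0.9]
gripper_width: 0.182
```

>>> {"method": "arm_command", "body": {
  "series": [
    [0,0,0,0,0,0],
    [0,0,0,0,0,0],
    [0,0,0,0,0,0],
    [0,0,-0.01,0,0,0],
    [0,0,-0.02,0,0,0],
    [0,0,-0.03,0,0,0],
    [0,0,-0.03,0,0,0],
    [0,0,0,0,0,0]
  ],
  "grip": 0.035
}}

```text
t: 19.8
position: [0.4999, -0.0681, 0.1393]
tcp_rot: [0.005, 0.03, 1.0, 0.001]
contact_force: [1.7, -0.3, 0.2]
gripper_width: 0.408
```

```bash
python3 - <<'E'
from h import *
w=Cam("wrist"); cv2.imwrite("pics/w12.png",w.im); s=Cam("scene"); s.crop(215,170,365,320,4,"pics/s12.png")
print(blobs(s.im,(50,80,40),(85,255,255),8)[0]);t=Cam("top");print(blobs(t.im,(50,80,40),(85,255,255),8)[0])
plan([.521,-.2145,.13],176.5)
E
```

```text
[([84.4, 31.7], [82, 30, 6, 4, 19]), ([246.8, 269.8], [244, 264, 7, 13, 65]), ([310.1, 292.9], [307, 284, 8, 17, 97])]
[([329.6, 223.9], [326, 221, 8, 6, 30])]
t 19.95 pos [ 0.4959 -0.0673  0.1348] xyaw,yyaw [176.6  86.6] shift [-0.0337 -0.1455  0.0047]
turn about tool z 0.13
shift if turned first [-0.0341 -0.1454  0.0047]
```

View pics/s12.png

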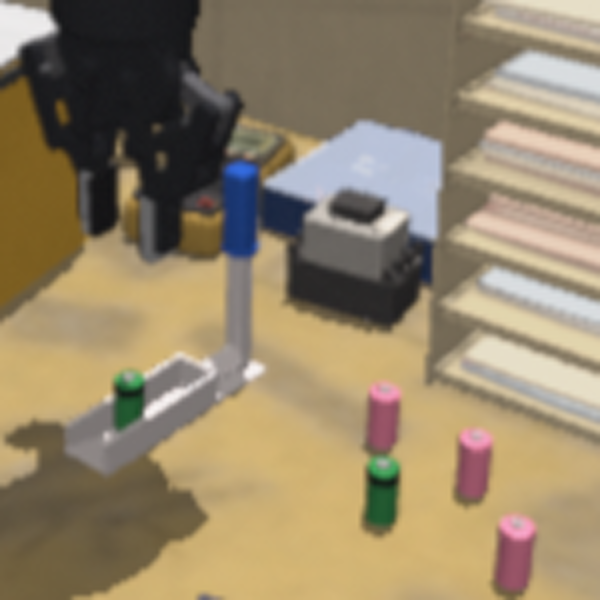

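View pics/w12.png

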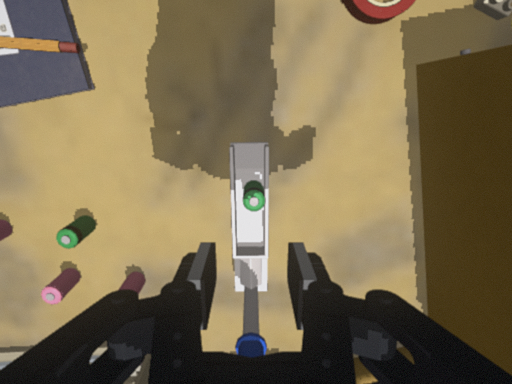

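>>> {"method": "arm_command", "body": {
  "series": [
    [0,-0.036,0,0,0,0],
    [-0.01,-0.036,0,0,0,0],
    [-0.012,-0.036,0,0,0,0],
    [-0.012,-0.037,0,0,0,0],
    [0,0,0,0,0,0],
    [0,0,0,0,0,0],
    [0,0,0,0,0,0]
  ],
  "grip": 0.045
}}

```text
t: 20.65
position: [0.5207, -0.2126, 0.1333]
tcp_rot: [-0.002, 0.029, 1.0, 0.001]
contact_force: [0.1, 0.5, -0.2]
gripper_width: 0.527
```

```bash
python3 - <<'E'
from h import *
w=Cam("wrist"); cv2.imwrite("pics/w13.png",w.im)
print(blobs(w.im,(50,80,40),(85,255,255),20)[0],w.proj([.521,-.2145,.034]))
plan([.521,-.2145,.041],176.5)
E
```

```text
[([455.9, 164.7], [445, 154, 24, 23, 343]), ([249.0, 206.3], [238, 197, 22, 21, 281])] [[248.30507653 206.88593889]]
t 20.7 pos [ 0.5209 -0.2122  0.1336] xyaw,yyaw [176.8  86.8] shift [-0.0005 -0.0025  0.0926]
turn about tool z 0.25
shift if turned first [-0.0005 -0.0025  0.0926]
```

View pics/w13.png

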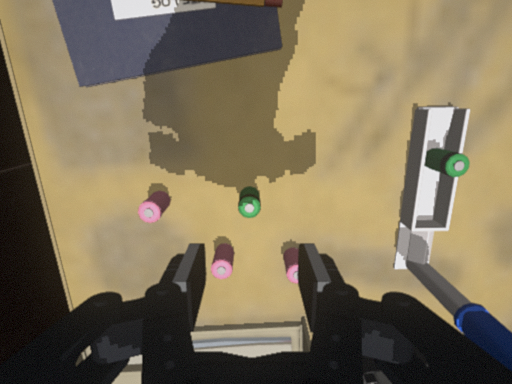

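>>> {"method": "arm_command", "body": {
  "series": [
    [-0.0005,-0.002,0.03,0,0,0],
    [0,0,0.03,0,0,0],
    [0,0,0.022,0,0,0],
    [0,0,0.0095,0,0,0],
    [0,0,0,0,0,0],
    [0,0,0,0,0,0]
  ]
}}

```text
t: 21.3
position: [0.5227, -0.2159, 0.044]
tcp_rot: [0.001, 0.029, 1.0, -0.0]
contact_force: [0.5, 0.2, -0.5]
gripper_width: 0.518
```

>>> {"method": "arm_command", "body": {
  "series": [
    [0,0,0,0,0,0],
    [0,0,0,0,0,0],
    [0,0,0,0,0,0],
    [0,0,0,0,0,0],
    [0,0,0,0,0,0]
  ],
  "grip": 0.0,
  "squeeze": 25
}}

```text
t: 21.8
position: [0.5232, -0.2166, 0.0444]
tcp_rot: [0.001, 0.029, 1.0, -0.0]
contact_force: [0.5, 1.1, 5.2]
gripper_width: 0.178
```

>>> {"method": "arm_command", "body": {
  "series": [
    [0,0,-0.02,0,0,0],
    [0,0,-0.03,0,0,0],
    [0,0,-0.03,0,0,0],
    [0,0,0,0,0,0],
    [0,0,0,0,0,0],
    [0,0,0,0,0,0]
  ]
}}

```text
t: 22.4
position: [0.5208, -0.2156, 0.1219]
tcp_rot: [-0.001, 0.029, 1.0, 0.0]
contact_force: [-1.0, -0.2, -0.4]
gripper_width: 0.178
```

```bash
python3 - <<'E'
from h import *
plan([.528,-.0695,.12],176.5)
w=Cam("wrist"); cv2.imwrite("pics/w14.png",w.im); s=Cam("scene"); s.crop(215,170,365,320,4,"pics/s14.png")
E
```

```text
t 22.4 pos [ 0.5208 -0.2156  0.1219] xyaw,yyaw [176.6  86.6] shift [0.0014 0.1463 0.002 ]
turn about tool z 0.14
shift if turned first [0.0018 0.1463 0.002 ]
```

View pics/s14.png

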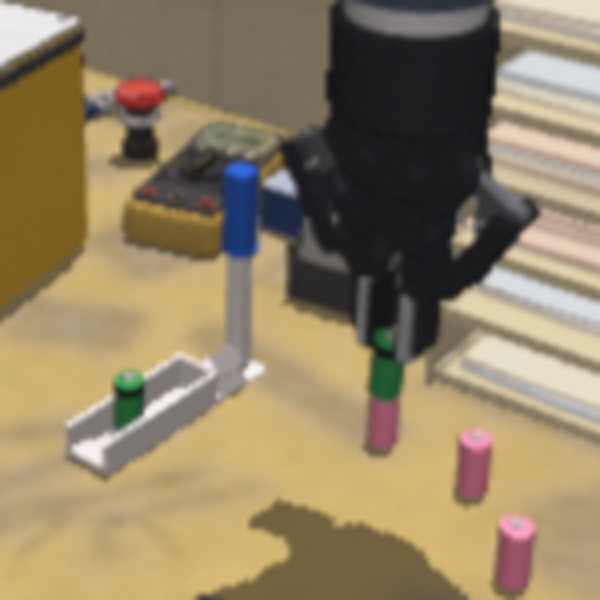

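>>> {"method": "arm_command", "body": {
  "series": [
    [0.0004,0.0366,0,0,0,0],
    [0.0004,0.0366,0,0,0,0],
    [0.0004,0.0366,0,0,0,0],
    [0.0004,0.0365,0,0,0,0],
    [0,0,0,0,0,0],
    [0,0,0,0,0,0],
    [0,0,0,0,0,0]
  ]
}}

```text
t: 23.2
position: [0.5284, -0.0715, 0.1227]
tcp_rot: [-0.001, 0.03, 1.0, -0.001]
contact_force: [0.0, -0.1, 0.6]
gripper_width: 0.178
```

```bash
python3 - <<'E'
from h import *
plan([.528,-.0695,.047],176.5)
w=Cam("wrist"); cv2.imwrite("pics/w15.png",w.im)
E
```

```text
t 23.2 pos [ 0.5284 -0.0715  0.1227] xyaw,yyaw [176.5  86.5] shift [0.0004 0.0021 0.0757]
turn about tool z 0.04
shift if turned first [0.0004 0.0021 0.0757]
```

View pics/w15.png

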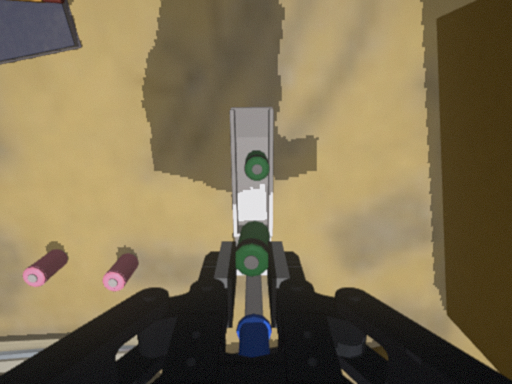

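>>> {"method": "arm_command", "body": {
  "series": [
    [0,0.0008,0.02,0,0,0],
    [0,0,0.02,0,0,0],
    [0,0,0.02,0,0,0],
    [0,0,0.01,0,0,0],
    [0,0,0.005,0,0,0],
    [0,0,0,0,0,0],
    [0,0,0,0,0,0]
  ]
}}

```text
t: 23.95
position: [0.5298, -0.0699, 0.0489]
tcp_rot: [0.001, 0.03, 1.0, -0.0]
contact_force: [0.2, 0.2, -0.2]
gripper_width: 0.183
```

```bash
python3 - <<'E'
from h import *
o,p,r=state(); print(p,o['contact_force'])
s=Cam("scene"); s.crop(215,170,365,320,4,"pics/s15.png")
E
```

```text
[ 0.52975538 -0.0698966   0.04890472] [ 0.23536412  0.15067917 -0.15729795]
```

View pics/s15.png

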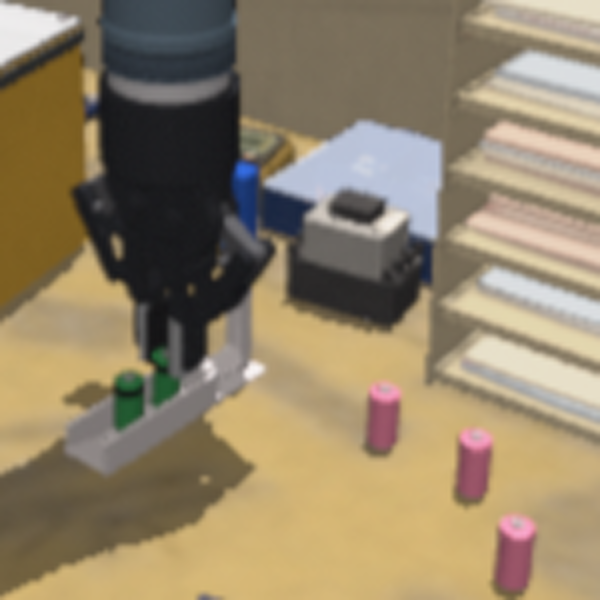

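>>> {"method": "arm_command", "body": {
  "series": [
    [0,0,0.0015,0,0,0],
    [0,0,0,0,0,0]
  ]
}}

```text
t: 24.2
position: [0.53, -0.0694, 0.0475]
tcp_rot: [0.001, 0.029, 1.0, 0.0]
contact_force: [0.5, 0.8, 2.6]
gripper_width: 0.179
```

>>> {"method": "arm_command", "body": {
  "series": [
    [0,0,0,0,0,0],
    [0,0,0,0,0,0],
    [0,0,0,0,0,0],
    [0,0,-0.01,0,0,0],
    [0,0,-0.02,0,0,0],
    [0,0,-0.04,0,0,0],
    [0,0,-0.05,0,0,0],
    [0,0,-0.05,0,0,0],
    [0,0,0,0,0,0],
    [0,0,0,0,0,0]
  ],
  "grip": 0.035
}}

```text
t: 25.2
position: [0.5303, -0.0694, 0.219]
tcp_rot: [0.002, 0.029, 1.0, 0.001]
contact_force: [-0.2, 0.5, -1.0]
gripper_width: 0.407
```

```bash
python3 - <<'E'
from h import *
w=Cam("wrist"); cv2.imwrite("pics/w16.png",w.im); s=Cam("scene"); s.crop(215,170,365,320,4,"pics/s16.png")
for n,cam in(("s",s),("t",Cam("top"))): print(n,blobs(cam.im,(105,180,80),(125,255,255))[0])
plan([.590,-.0735,.2],86.5)
E
```

```text
s [([71.3, 157.8], [56, 154, 33, 9, 169]), ([274.8, 221.2], [271, 211, 8, 22, 144])]
t [([20.6, 251.3], [9, 232, 25, 39, 347])]
t 25.35 pos [ 0.5276 -0.0691  0.2153] xyaw,yyaw [176.6  86.6] shift [-0.0626 -0.0008  0.0151]
turn about tool z 90.13
shift if turned first [-0.0007  0.0625  0.0153]
```

View pics/s16.png

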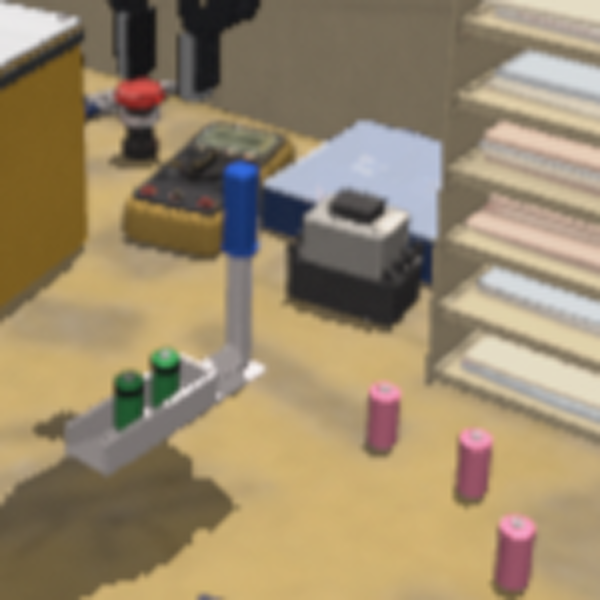

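View pics/w16.png

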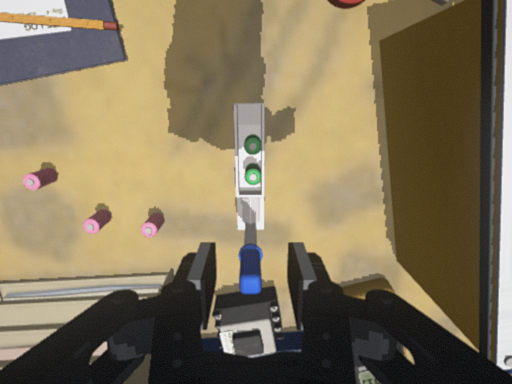

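>>> {"method": "arm_command", "body": {
  "series": [
    [0,0,0,0,0,8.2],
    [0,0,0,0,0,8.2],
    [0,0,0,0,0,8.2],
    [0,0,0,0,0,8.2],
    [0,0,0,0,0,8.2],
    [0,0,0,0,0,8.2],
    [0,0,0,0,0,8.2],
    [0,0,0,0,0,8.2],
    [0,0,0,0,0,8.2],
    [0,0,0,0,0,8.2]
  ],
  "grip": 0.055
}}

```text
t: 26.35
position: [0.5276, -0.0693, 0.2148]
tcp_rot: [-0.001, 0.68, 0.733, -0.002]
contact_force: [-1.1, -0.0, 0.5]
gripper_width: 0.646
```

>>> {"method": "arm_command", "body": {
  "series": [
    [0,0,0,0,0,8.0],
    [-0.0007,0.03,0,0,0,0],
    [0,0.0325,0,0,0,0],
    [0,0,0,0,0,0],
    [0,0,0,0,0,0],
    [0,0,0,0,0,0]
  ]
}}

```text
t: 26.95
position: [0.5897, -0.0741, 0.2154]
tcp_rot: [-0.001, 0.728, 0.686, -0.001]
contact_force: [0.8, 0.1, -0.3]
gripper_width: 0.646
```

```bash
python3 - <<'E'
from h import *
w=Cam("wrist"); cv2.imwrite("pics/w17.png",w.im)
plan([.590,-.0735,.108],86.5)
h=cv2.cvtColor(w.im,cv2.COLOR_BGR2HSV); m=cv2.inRange(h,np.array((105,150,50)),np.array((125,255,255)))
print(blobs(w.im,(105,150,50),(125,255,255),30)[0])
E
```

```text
t 27.0 pos [ 0.5898 -0.074   0.2158] xyaw,yyaw [86.6 -3.4] shift [0.0005 0.0005 0.1078]
turn about tool z 0.07
shift if turned first [0.0005 0.0005 0.1078]
[([252.2, 184.9], [241, 182, 22, 10, 63])]
```

View pics/w17.png

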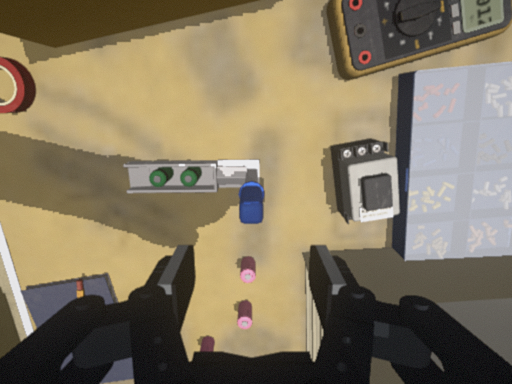

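```bash
python3 - <<'E'
from h import *
w=Cam("wrist"); o,p,r=state(); w.crop(100,130,300,250,4,"pics/w17b.png")
for u,v,z in[(251.5,214.5,.132)]:
    q=w.plane(u,v,z); print(q.round(4), r.inv().apply(q-p).round(4))
E
```

```text
[ 0.5904 -0.0742  0.132 ] [-0.0003  0.0006  0.0842]
```

View pics/w17b.png

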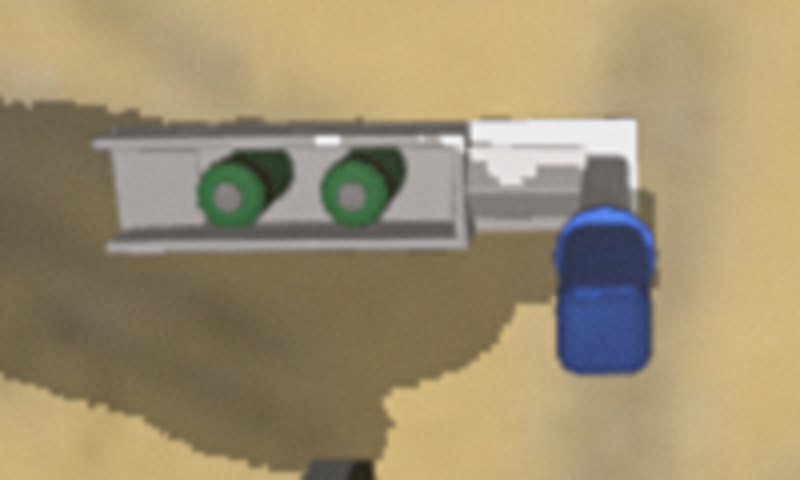

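>>> {"method": "arm_command", "body": {
  "series": [
    [0,0.0005,0.03,0,0,0],
    [0,0,0.03,0,0,0],
    [0,0,0.03,0,0,0],
    [0,0,0.0178,0,0,0],
    [0,0,0,0,0,0],
    [0,0,0,0,0,0]
  ]
}}

```text
t: 27.65
position: [0.5922, -0.074, 0.1096]
tcp_rot: [0.0, 0.728, 0.686, 0.0]
contact_force: [0.5, 0.1, 0.7]
gripper_width: 0.647
```

>>> {"method": "arm_command", "body": {
  "series": [
    [0,0,0,0,0,0],
    [0,0,0,0,0,0],
    [0,0,0,0,0,0],
    [0,0,0,0,0,0],
    [0,0,0,0,0,0],
    [0,0,0,0,0,0]
  ],
  "grip": 0.0,
  "squeeze": 50
}}

```text
t: 28.25
position: [0.5921, -0.0739, 0.1103]
tcp_rot: [-0.0, 0.728, 0.686, 0.0]
contact_force: [-2.8, 0.4, 7.1]
gripper_width: 0.19
```

```bash
python3 - <<'E'
from h import *
o,p,r=state(); print(p,o['contact_force'],o['ft_torque'],o['gripper_width']*85.4, r.as_matrix()[:,2])
s=Cam("scene"); s.crop(215,170,365,320,4,"pics/s18.png")
E
```

```text
[ 0.59209031 -0.07386835  0.11032623] [-2.77299512  0.4112963   7.0890517 ] [ 0.16626618  0.73321834 -0.02625683] 16.254740101774697 [ 2.15726165e-04  8.74216062e-04 -9.99999595e-01]
```

View pics/s18.png

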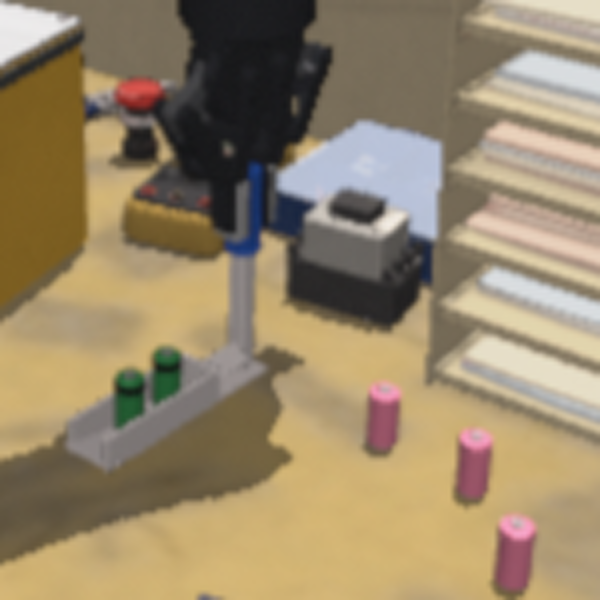

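>>> {"method": "arm_command", "body": {
  "series": [
    [0,0,-0.002,0,0,0],
    [0,0,-0.005,0,0,0],
    [0,0,-0.008,0,0,0],
    [0,0,-0.01,0,0,0],
    [0,0,-0.01,0,0,0],
    [0,0,-0.008,0,0,0],
    [0,0,-0.005,0,0,0],
    [0,0,-0.002,0,0,0],
    [0,0,0,0,0,0],
    [0,0,0,0,0,0]
  ]
}}

```text
t: 29.3
position: [0.5916, -0.0736, 0.1586]
tcp_rot: [-0.0, 0.728, 0.686, -0.0]
contact_force: [0.7, 0.5, -1.9]
gripper_width: 0.196
```

```bash
python3 - <<'E'
from h import *
o,p,r=state(); print(p,o['contact_force'],o['ft_torque'],o['gripper_width']*85.4, r.as_matrix()[:,2])
s=Cam("scene"); s.crop(215,150,365,300,4,"pics/s19.png")
E
```

```text
[ 0.5915917  -0.07355714  0.15859908] [ 0.67583428  0.48695113 -1.94443354] [ 0.04459853 -0.06809418  0.04157987] 16.73304944906942 [-8.05968943e-04  7.81511992e-05 -9.99999672e-01]
```

View pics/s19.png

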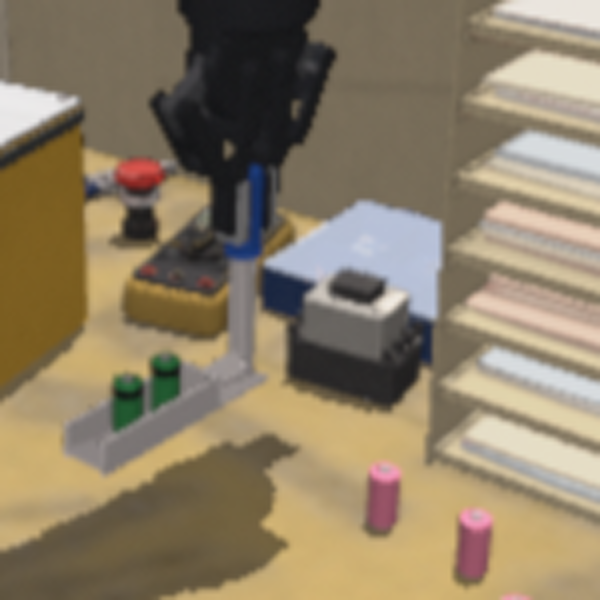

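>>> {"method": "arm_command", "body": {
  "series": [
    [0,0,-0.005,0,0,0],
    [0,0,-0.012,0,0,0],
    [0,0,-0.02,0,0,0],
    [0,0,-0.025,0,0,0],
    [0,0,-0.03,0,0,-2],
    [0,0,-0.03,0,0,-3],
    [0,0,-0.025,0,0,-3],
    [0,0,-0.02,0,0,-2.4],
    [0,0,-0.012,0,0,-1],
    [0,0,-0.005,0,0,0]
  ]
}}

```text
t: 30.35
position: [0.5925, -0.0742, 0.3449]
tcp_rot: [0.001, 0.656, 0.755, 0.001]
contact_force: [-0.7, 0.2, -2.5]
gripper_width: 0.193
```

```bash
python3 - <<'E'
from h import *
P=c2w([.034,.041,.345]); print(P); plan(P,97.94)
E
```

```text
[0.54061047 0.22110357 0.345     ]
t 30.35 pos [ 0.5925 -0.0742  0.3449] xyaw,yyaw [98.  8.] shift [ 2.997e-01 -1.040e-02 -1.000e-04]
turn about tool z 0.04
shift if turned first [ 2.997e-01 -1.060e-02 -1.000e-04]
```

>>> {"method": "arm_command", "body": {
  "series": [
    [0.006,0,0,0,0,0],
    [0.014,-0.001,0,0,0,0],
    [0.022,-0.001,0,0,0,0],
    [0.03,-0.001,0,0,0,0],
    [0.034,-0.0015,0,0,0,0],
    [0.038,-0.0015,0,0,0,0],
    [0.038,-0.0015,0,0,0,0],
    [0.034,-0.001,0,0,0,0],
    [0.03,-0.001,0,0,0,0],
    [0.022,-0.001,0,0,0,0]
  ]
}}

```text
t: 31.35
position: [0.542, 0.1937, 0.341]
tcp_rot: [-0.001, 0.655, 0.756, -0.001]
contact_force: [0.6, 0.0, -2.3]
gripper_width: 0.193
```

>>> {"method": "arm_command", "body": {
  "series": [
    [0.016,0,0,0,0,0],
    [0.01,0,0,0,0,0],
    [0.0057,0,0,0,0,0],
    [0,0,0,0,0,0],
    [0,0,0,0,0,0],
    [0,0,0,0,0,0],
    [0,0,0,0,0,0]
  ]
}}

```text
t: 32.05
position: [0.5401, 0.2203, 0.3431]
tcp_rot: [0.0, 0.657, 0.754, 0.0]
contact_force: [-0.0, -0.2, -2.0]
gripper_width: 0.191
```

```bash
python3 - <<'E'
from h import *
P=c2w([.034,.041,.345]); plan(P,97.94)
o,p,r=state(); print(w2c(p),r.as_matrix()[:,2])
w=Cam("wrist"); cv2.imwrite("pics/w20.png",w.im); s=Cam("scene"); s.crop(90,60,260,220,4,"pics/s20.png"); t=Cam("top"); t.crop(115,140,255,310,4,"pics/t20.png")
E
```

```text
t 32.05 pos [0.5401 0.2203 0.3431] xyaw,yyaw [97.9  7.9] shift [ 0.0007  0.0006 -0.0019]
turn about tool z -0.03
shift if turned first [ 0.0007  0.0006 -0.0019]
[0.03336337 0.04028294 0.34313653] [ 2.67944458e-04 -2.27593235e-05 -9.99999964e-01]
```

View pics/w20.png

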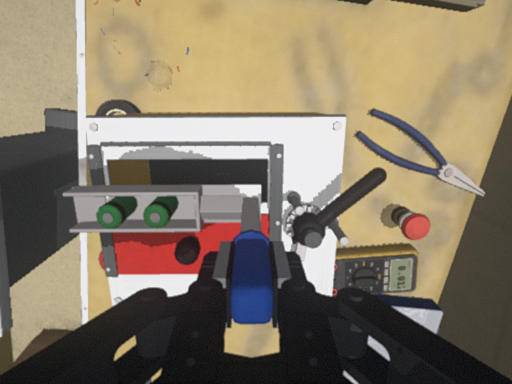

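View pics/s20.png

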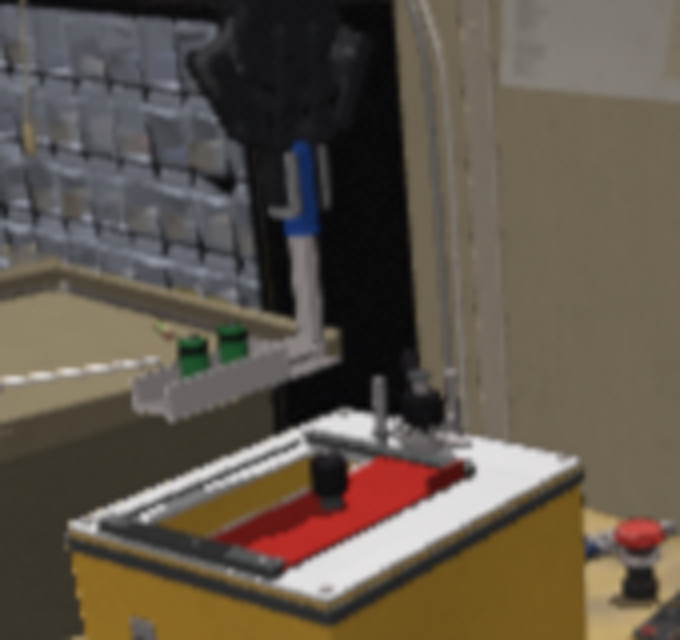

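View pics/t20.png

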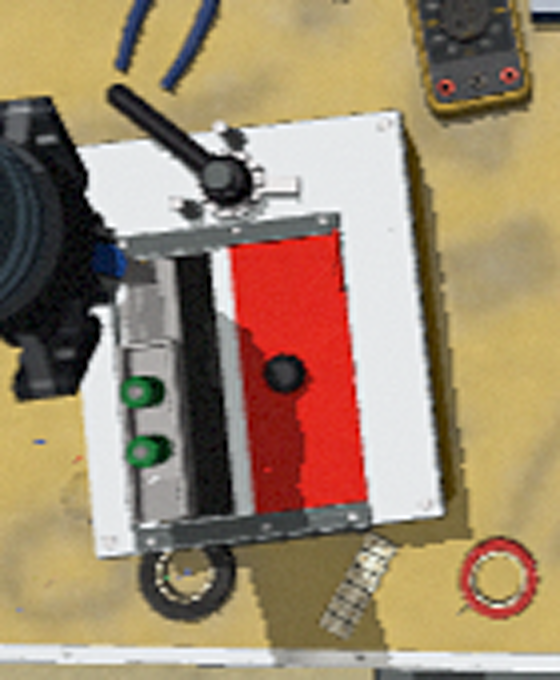

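>>> {"method": "arm_command", "body": {
  "series": [
    [0.0004,0.0004,0.004,0,0,0],
    [0,0,0.008,0,0,0],
    [0,0,0.011,0,0,0],
    [0,0,0.009,0,0,0],
    [0,0,0.005,0,0,0],
    [0,0,0.002,0,0,0],
    [0,0,0,0,0,0],
    [0,0,0,0,0,0],
    [0,0,0,0,0,0]
  ]
}}

```text
t: 33.1
position: [0.5404, 0.2221, 0.3045]
tcp_rot: [0.0, 0.656, 0.755, 0.001]
contact_force: [0.3, -0.4, -0.7]
gripper_width: 0.195
```

```bash
python3 - <<'E'
from h import *
P=c2w([.034,.041,.345]); plan(P,97.94)
o,p,r=state(); print(w2c(p),r.as_matrix()[:,2],o['contact_force'])
w=Cam("wrist"); cv2.imwrite("pics/w21.png",w.im);w.crop(50,110,300,260,3,"pics/w21b.png"); s=Cam("scene"); s.crop(90,90,260,230,4,"pics/s21.png"); t=Cam("top"); t.crop(125,180,195,300,6,"pics/t21.png")
E
```

```text
t 33.1 pos [0.5404 0.2221 0.3045] xyaw,yyaw [98.  8.] shift [-0.001   0.0001 -0.0405]
turn about tool z 0.09
shift if turned first [-0.001   0.0001 -0.0405]
[0.03391357 0.04202731 0.30452612] [ 9.08439516e-04  5.94451491e-04 -9.99999411e-01] [ 0.33764124 -0.37926039 -0.68428735]
```

View pics/t21.png

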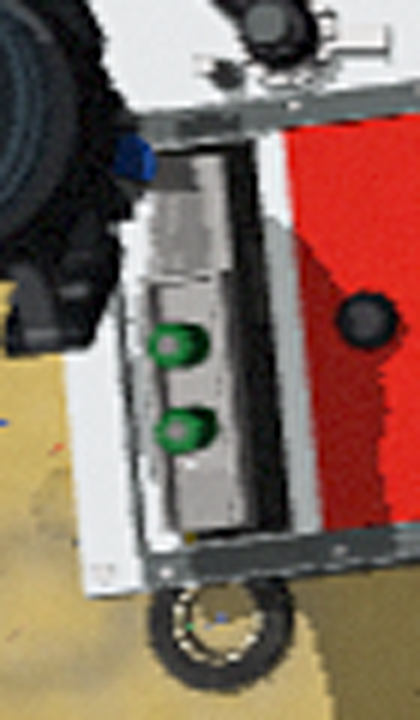

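View pics/w21b.png

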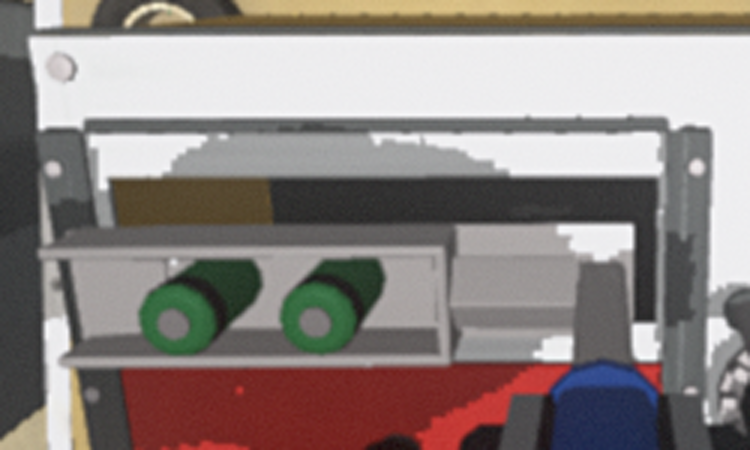

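View pics/s21.png

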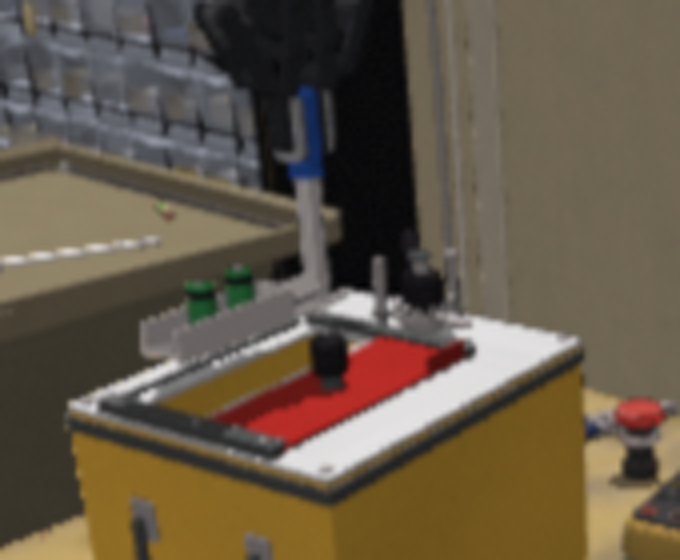

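```bash
python3 - <<'E'
from h import *
w=Cam("wrist"); t=Cam("top")
f=lambda u,v:((u+.5)/3-.5+50,(v+.5)/3-.5+110)
zb=.1945
for n,u,v,z in[("slot R",658,220,.165),("slot L topedge",110,200,.165),("slot +y edge",400,178,.165),("stern R",635,300,zb+.003),("wall+y bottom mid",250,228,zb),("wall +y top outer",250,248,zb+.021),("wall -y top outer",250,366,zb+.021),("bow +y top",40,252,zb+.0245),("bow -y top",60,364,zb+.0245)]:
    print(n,w2c(w.plane(*f(u,v),z)).round(4))
g=lambda u,v:((u+.5)/6-.5+125,(v+.5)/6-.5+180)
for n,u,v,z in[("slot R-y",258,140,.165),("slot R-y bow",290,528,.165),("bow +y",172,535,zb+.021),("bow -y",243,525,zb+.021),("wall -y",232,280,zb+.021),("wall +y",150,285,zb+.021)]:
    print("top",n,w2c(t.plane(*g(u,v),z)).round(4))
o,p,r=state();print(w2c(p))
E
```

```text
slot R [0.0496 0.0503 0.165 ]
slot L topedge [-0.1043  0.056   0.165 ]
slot +y edge [-0.0226  0.0623  0.165 ]
stern R [0.0422 0.0375 0.1975]
wall+y bottom mid [-0.0546  0.0555  0.1945]
wall +y top outer [-0.0471  0.0562  0.2155]
wall -y top outer [-0.0502  0.0269  0.2155]
bow +y top [-0.0934  0.0562  0.219 ]
bow -y top [-0.0934  0.0288  0.219 ]
top slot R-y [0.0483 0.0184 0.165 ]
top slot R-y bow [-0.1032  0.0202  0.165 ]
top bow +y [-0.0973  0.0525  0.2155]
top bow -y [-0.0968  0.0266  0.2155]
top wall -y [-0.0074  0.0223  0.2155]
top wall +y [-0.0057  0.0523  0.2155]
[0.03364455 0.04201824 0.30418458]
```

>>> {"method": "arm_command", "body": {
  "series": [
    [0,0,0.003,0,0,0],
    [0,0,0.005,0,0,0],
    [0,0,0.007,0,0,0],
    [0,0,0.007,0,0,0],
    [0,0,0.005,0,0,0],
    [0,0,0.003,0,0,0],
    [0,0,0,0,0,0],
    [0,0,0,0,0,0]
  ]
}}

```text
t: 34.15
position: [0.5402, 0.222, 0.274]
tcp_rot: [0.0, 0.656, 0.755, 0.0]
contact_force: [-0.3, 1.2, -3.0]
gripper_width: 0.196
```

```bash
python3 - <<'E'
from h import *
o,p,r=state(); print(w2c(p),r.as_matrix()[:,2],o['contact_force'],o['ft_torque'])
w=Cam("wrist"); w.crop(50,110,300,260,3,"pics/w22b.png"); t=Cam("top"); t.crop(125,180,195,300,6,"pics/t22.png")
E
```

```text
[0.03367527 0.04198644 0.27404787] [ 1.83255513e-04  9.47833278e-06 -9.99999983e-01] [-0.26982819  1.1884359  -3.01316609] [ 0.02202444 -0.05573045 -0.02096793]
```

View pics/t22.png

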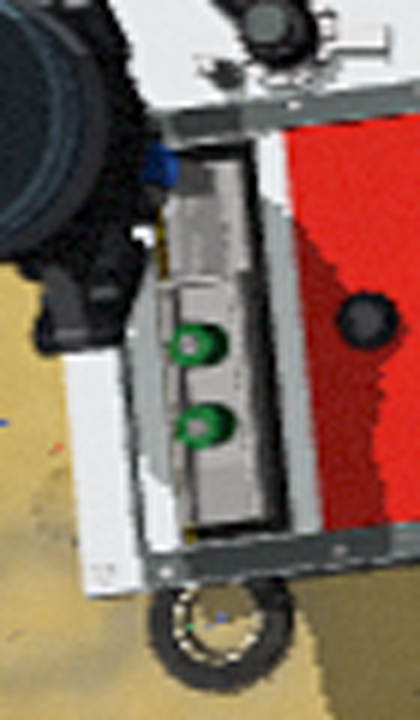

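View pics/w22b.png

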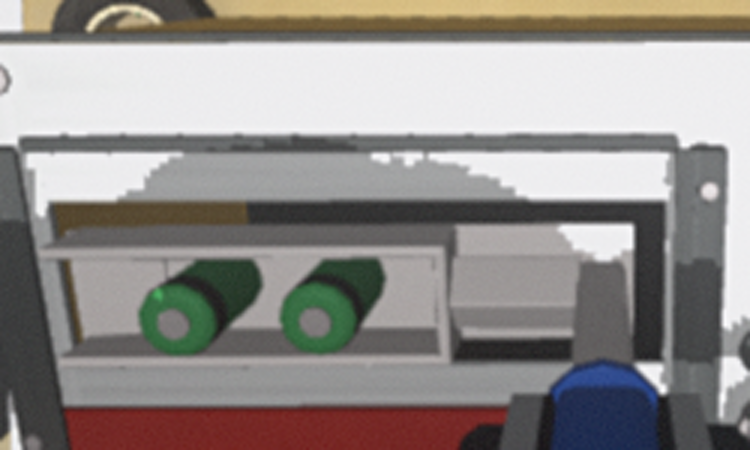

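>>> {"method": "arm_command", "body": {
  "series": [
    [0,0,0.003,0,0,0],
    [0,0,0.006,0,0,0],
    [0,0,0.009,0,0,0],
    [0,0,0.011,0,0,0],
    [0,0,0.011,0,0,0],
    [0,0,0.009,0,0,0],
    [0,0,0.006,0,0,0],
    [0,0,0.004,0,0,0],
    [0,0,0,0,0,0],
    [0,0,0,0,0,0]
  ]
}}

```text
t: 35.25
position: [0.5403, 0.2221, 0.2152]
tcp_rot: [0.0, 0.656, 0.755, 0.0]
contact_force: [0.4, -0.2, -2.4]
gripper_width: 0.191
```

```bash
python3 - <<'E'
from h import *
o,p,r=state(); print(w2c(p),r.as_matrix()[:,2],o['contact_force'],o['ft_torque'])
w=Cam("wrist"); cv2.imwrite("pics/w23.png",w.im); t=Cam("top"); t.crop(125,180,195,300,6,"pics/t23.png"); s=Cam("scene"); s.crop(90,90,260,230,4,"pics/s23.png")
E
```

```text
[0.0338338  0.04200441 0.21522494] [ 5.00507129e-04  1.58906172e-04 -9.99999862e-01] [ 0.35153558 -0.22830194 -2.38221347] [ 0.00842366 -0.09414655  0.02143629]
```

View pics/w23.png

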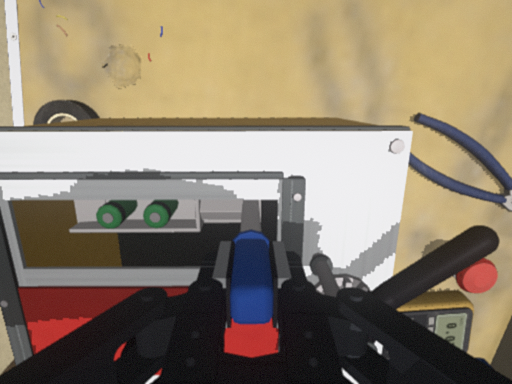

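View pics/s23.png

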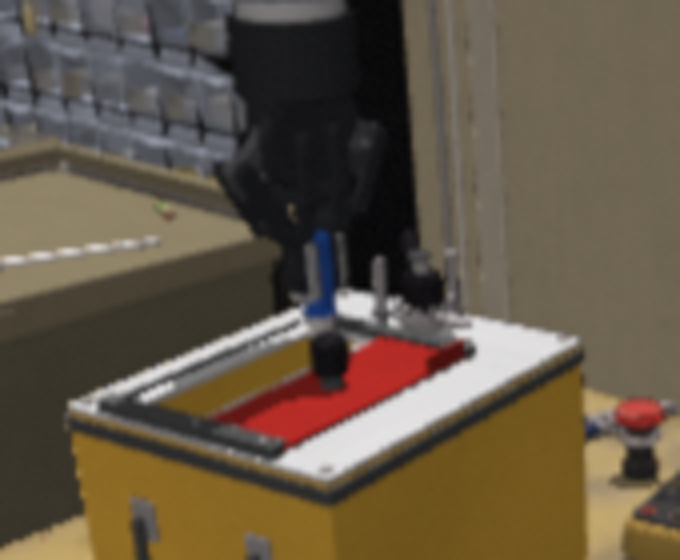

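>>> {"method": "arm_command", "body": {
  "series": [
    [0,-0.0013,0,-1.5,0,0],
    [0,-0.0026,0.0001,-3,0,0],
    [0,-0.0026,0.0001,-3,0,0],
    [0,-0.0026,0.0001,-3,0,0],
    [0,-0.0026,0.0001,-3,0,0],
    [0,-0.0013,0,-1.5,0,0],
    [0,0,0,0,0,0]
  ]
}}

```text
t: 36.1
position: [0.5259, 0.2201, 0.2129]
tcp_rot: [0.085, 0.65, 0.749, 0.098]
contact_force: [0.4, -0.2, -2.0]
gripper_width: 0.194
```

```bash
python3 - <<'E'
from h import *
o,p,r=state(); M=RC.T@r.as_matrix();print(w2c(p),M[:,2],o['contact_force'],o['ft_torque'],o['joints'].round(2)); print("pivot",w2c(p+.05*r.as_matrix()[:,2]))
t=Cam("top"); t.crop(125,180,195,300,6,"pics/t24.png"); w=Cam("wrist"); cv2.imwrite("pics/w24.png",w.im)
E
```

```text
[0.01926192 0.04205556 0.21293872] [ 0.25703571  0.00154504 -0.96640067] [ 0.44655159 -0.24439367 -2.01756639] [-0.02020465  0.36793951 -0.02508987] [-1.24  0.17  0.79  2.04 -0.06  0.73 -0.29]
pivot [0.03211371 0.04213282 0.16461869]
```

View pics/w24.png

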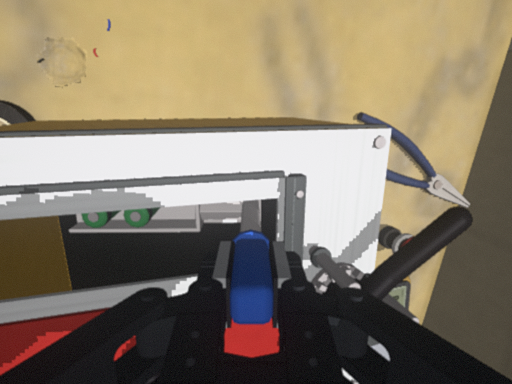

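>>> {"method": "arm_command", "body": {
  "series": [
    [0,-0.0013,0,-1.5,0,0],
    [0,-0.0026,0.0001,-3,0,0],
    [0,-0.0026,0.0001,-3,0,0],
    [0,-0.0026,0.0001,-3,0,0],
    [0,-0.0026,0.0001,-3,0,0],
    [0,-0.0022,0,-2.5,0,0],
    [0,0,0,0,0,0],
    [0,0,0,0,0,0],
    [0,0,0,0,0,0]
  ]
}}

```text
t: 37.1
position: [0.516, 0.2186, 0.2087]
tcp_rot: [0.176, 0.632, 0.727, 0.202]
contact_force: [0.2, -0.5, -1.3]
gripper_width: 0.198
```

```bash
python3 - <<'E'
from h import *
o,p,r=state(); M=RC.T@r.as_matrix();print(w2c(p),M[:,2],o['contact_force'],o['ft_torque'],o['joints'].round(2)); print("pivot",w2c(p+.05*r.as_matrix()[:,2]))
t=Cam("top"); t.crop(115,180,195,300,5,"pics/t25.png"); w=Cam("wrist"); cv2.imwrite("pics/w25.png",w.im)
E
```

```text
[0.00927465 0.04196685 0.20872965] [ 5.15992842e-01  6.30016186e-04 -8.56592663e-01] [ 0.23222877 -0.50259575 -1.32913107] [-0.05556229  0.65002273 -0.03567827] [-1.42  0.01  0.84  2.26  0.53  0.44 -0.88]
pivot [0.03507429 0.04199835 0.16590002]
```

View pics/w25.png

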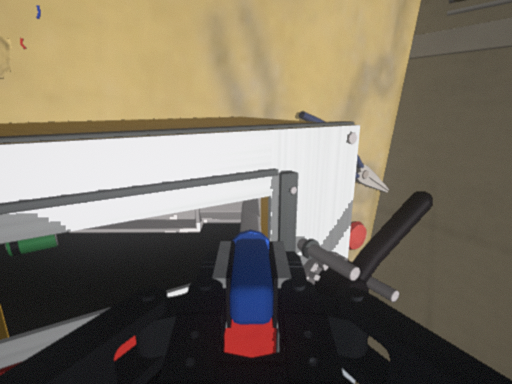

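View pics/t25.png

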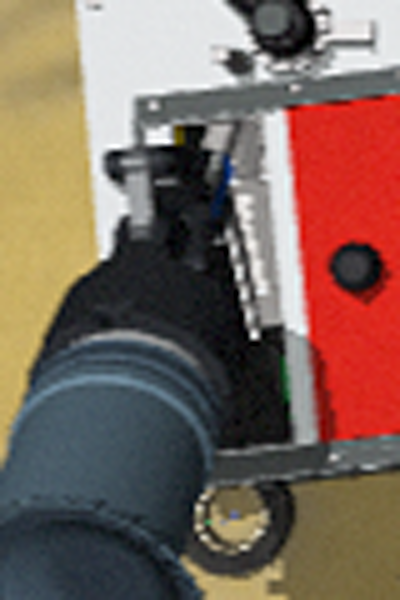

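>>> {"method": "arm_command", "body": {
  "series": [
    [0,0,0,0,0,0],
    [0,0,0,0,0,0],
    [0,0,0,0,0,0]
  ]
}}

```text
t: 37.5
position: [0.5148, 0.2184, 0.2077]
tcp_rot: [0.175, 0.632, 0.727, 0.202]
contact_force: [-0.1, -0.5, -2.1]
gripper_width: 0.193
```

```bash
python3 - <<'E'
from h import *
w=Cam("wrist"); im=w.im[180:350,0:240].astype(float); im=np.clip(im*2.2,0,255).astype(np.uint8); cv2.imwrite("pics/w26.png",cv2.resize(im,None,fx=3,fy=3))
print(state()[0]['contact_force'])
t=Cam("top"); im=np.clip(t.im[200:280,140:190].astype(float)*2.2,0,255).astype(np.uint8); cv2.imwrite("pics/t26.png",cv2.resize(im,None,fx=7,fy=7))
E
```

```text
[ 0.17596993  0.456552   -1.47984079]
```

View pics/w26.png

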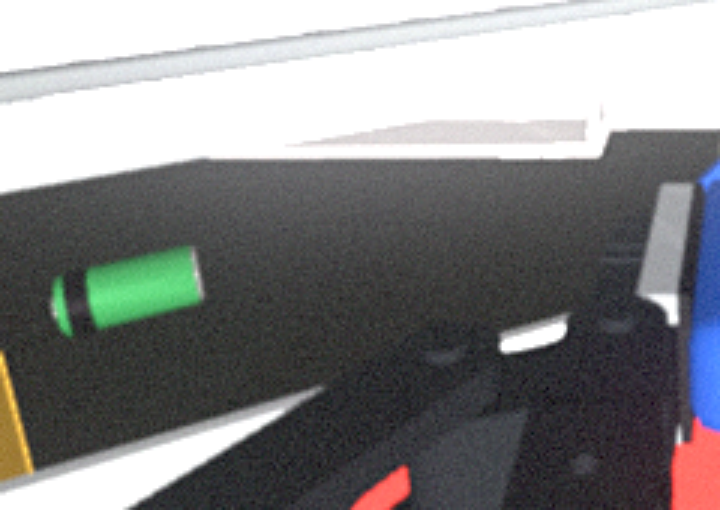

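View pics/t26.png

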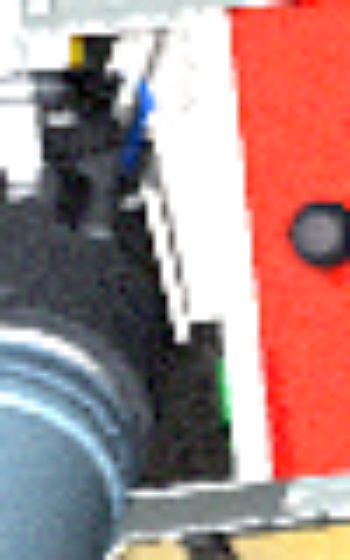

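>>> {"method": "arm_command", "body": {
  "series": [
    [0,0.0013,0,1.5,0,0],
    [0,0.0026,0.0001,3,0,0],
    [0,0.0026,0.0001,3,0,0],
    [0,0.0026,0.0001,3,0,0],
    [0,0.0026,0.0001,3,0,0],
    [0,0.0026,0.0001,3,0,0],
    [0,0.0013,0,1.5,0,0],
    [0,0,0,0,0,0]
  ]
}}

```text
t: 38.4
position: [0.5304, 0.2207, 0.2139]
tcp_rot: [0.075, 0.652, 0.75, 0.086]
contact_force: [-0.2, -1.1, -2.2]
gripper_width: 0.194
```

```bash
python3 - <<'E'
from h import *
w=Cam("wrist"); im=w.im[150:350,0:256].astype(float); im=np.clip(im*2.,0,255).astype(np.uint8); cv2.imwrite("pics/w27.png",cv2.resize(im,None,fx=3,fy=3))
o,p,r=state(); M=RC.T@r.as_matrix();print(w2c(p),M[:,2],o['contact_force']); print("pivot",w2c(p+.05*r.as_matrix()[:,2]))
E
```

```text
[0.02300165 0.04188932 0.21346574] [ 2.25922397e-01 -4.55840709e-04 -9.74145196e-01] [-0.55405694  0.43980454 -1.87628949]
pivot [0.03429777 0.04186653 0.16475848]
```

View pics/w27.png

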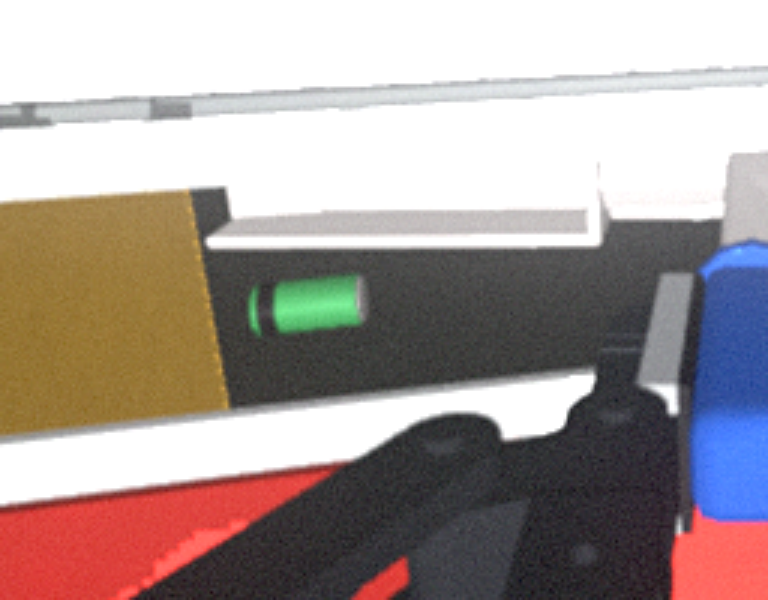

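>>> {"method": "arm_command", "body": {
  "series": [
    [0,0.0022,0.0001,2.5,0,0],
    [0,0.0026,0.0001,3,0,0],
    [0,0.0026,0.0001,3,0,0],
    [0,0.0026,0.0001,3,0,0],
    [0,0.0013,0,1.5,0,0],
    [0,0,0,0,0,0],
    [0,0,0,0,0,0]
  ]
}}

```text
t: 39.15
position: [0.5396, 0.222, 0.2141]
tcp_rot: [0.0, 0.656, 0.755, -0.0]
contact_force: [0.2, 0.1, -1.4]
gripper_width: 0.192
```

```bash
python3 - <<'E'
from h import *
w=Cam("wrist"); im=w.im[150:350,0:256].astype(float); im=np.clip(im*1.3,0,255).astype(np.uint8); cv2.imwrite("pics/w28.png",cv2.resize(im,None,fx=3,fy=3))
t=Cam("top"); t.crop(125,180,195,300,5,"pics/t28.png")
o,p,r=state(); M=RC.T@r.as_matrix();print(w2c(p),M[:,2],o['contact_force'],yaws(r)); print("pivot",w2c(p+.05*r.as_matrix()[:,2]))
E
```

```text
[0.03286588 0.04215829 0.21431104] [-2.82512247e-04  1.49901346e-04 -9.99999949e-01] [ 0.04042758  0.18281199 -1.68390038] (np.float64(98.05930735745264), np.float64(8.059309790690214))
pivot [0.03285175 0.04216578 0.16431104]
```

View pics/w28.png

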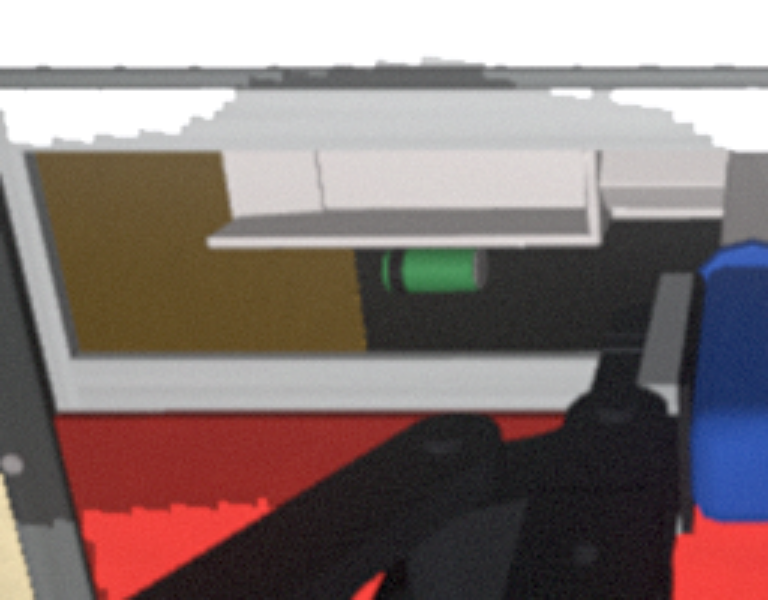

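View pics/t28.png

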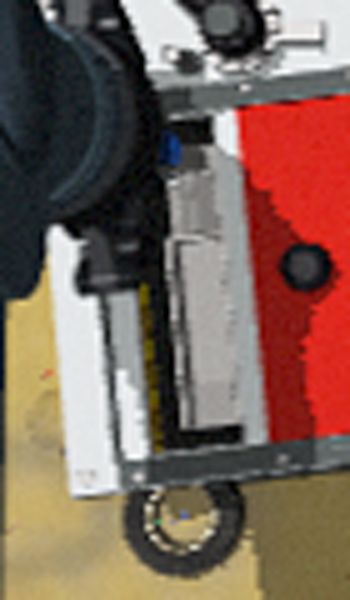

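>>> {"method": "arm_command", "body": {
  "series": [
    [0,0.0008,-0.004,0,0,0],
    [0,0,-0.01,0,0,0],
    [0,0,-0.014,0,0,0],
    [0,0,-0.015,0,0,0],
    [0,0,-0.015,0,0,0],
    [0,0,-0.015,0,0,0],
    [0,0,-0.018,0,0,0],
    [0,0,-0.02,0,0,0],
    [0,0,-0.015,0,0,0],
    [0,0,-0.005,0,0,0]
  ]
}}

```text
t: 40.25
position: [0.5421, 0.2223, 0.3483]
tcp_rot: [0.001, 0.656, 0.755, 0.002]
contact_force: [0.9, 0.3, -2.3]
gripper_width: 0.196
```

```bash
python3 - <<'E'
from h import *
t=Cam("top"); im=np.clip(t.im[180:300,125:195].astype(float)*1.5,0,255).astype(np.uint8); cv2.imwrite("pics/t29.png",cv2.resize(im,None,fx=5,fy=5)); w=Cam("wrist");cv2.imwrite("pics/w29.png",w.im)
plan([.591,-.0736,.345],86.5)
E
```

```text
t 40.35 pos [0.5414 0.2223 0.3467] xyaw,yyaw [98.  8.] shift [-0.2999  0.0078  0.0014]
turn about tool z 11.53
shift if turned first [-0.2923  0.0676  0.0015]
```

View pics/w29.png

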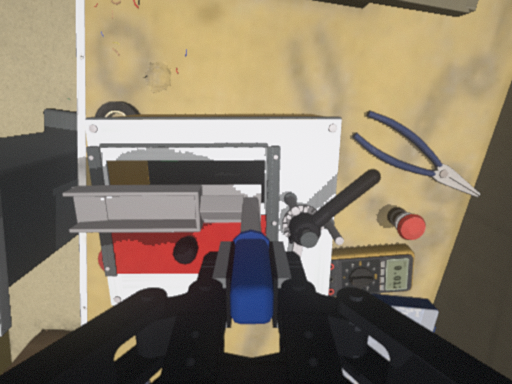

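View pics/t29.png

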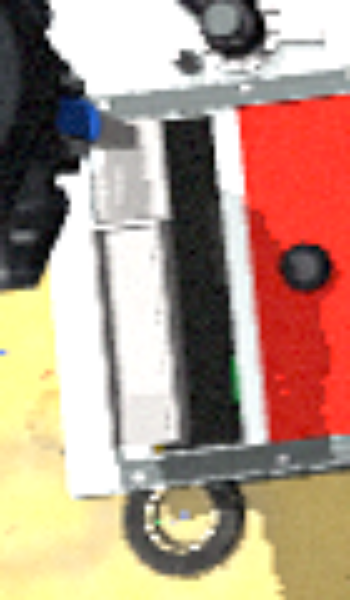

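Boat drawn out and empty (seen at (70–260, 185–235) in the wrist view). I'll carry it back to its old place.

>>> {"method": "arm_command", "body": {
  "series": [
    [-0.01,0,0,0,0,0],
    [-0.02,0,0,0,0,0],
    [-0.035,0.001,0,0,0,0],
    [-0.042,0.001,0,0,0,0],
    [-0.042,0.001,0,0,0,0],
    [-0.042,0.001,0,0,0,0],
    [-0.042,0.001,0,0,0,2],
    [-0.035,0.001,0,0,0,3],
    [-0.02,0.001,0,0,0,3.5],
    [-0.01,0,0,0,0,3]
  ]
}}

```text
t: 41.35
position: [0.584, -0.0767, 0.3452]
tcp_rot: [-0.0, 0.731, 0.682, -0.001]
contact_force: [0.6, 0.6, -2.3]
gripper_width: 0.188
```

>>> {"method": "arm_command", "body": {
  "series": [
    [0,0,0.03,0,0,0],
    [0,0,0.04,0,0,0],
    [0,0,0.04,0,0,0],
    [0,0,0.04,0,0,0],
    [0,0,0.03,0,0,0],
    [0,0,0.015,0,0,0],
    [0,0,0.01,0,0,0],
    [0,0,0,0,0,0],
    [0,0,0,0,0,0]
  ]
}}

```text
t: 42.25
position: [0.5863, -0.0724, 0.142]
tcp_rot: [0.001, 0.728, 0.685, 0.001]
contact_force: [-0.1, 0.2, -1.1]
gripper_width: 0.188
```

```bash
python3 - <<'E'
from h import *
plan([.591,-.0736,.110],86.5); print(state()[0]['contact_force'])
s=Cam("scene"); s.crop(215,150,365,300,4,"pics/s30.png")
E
```

```text
t 42.25 pos [ 0.5863 -0.0724  0.142 ] xyaw,yyaw [86.5 -3.5] shift [-0.0009  0.0047  0.032 ]
turn about tool z 0.04
shift if turned first [-0.0009  0.0047  0.032 ]
[-0.10455494  0.19457068 -1.10158182]
```

View pics/s30.png

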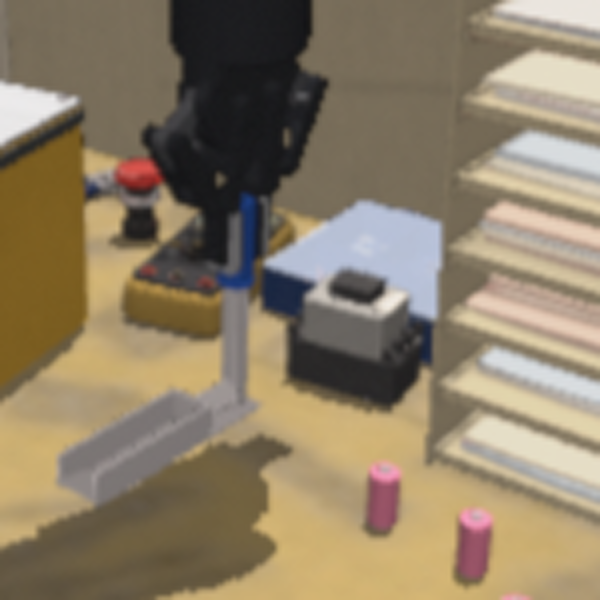

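>>> {"method": "arm_command", "body": {
  "series": [
    [0,0.004,0.012,0,0,0],
    [0,0,0.01,0,0,0],
    [0,0,0.006,0,0,0],
    [0,0,0.003,0,0,0],
    [0,0,0.001,0,0,0],
    [0,0,0,0,0,0],
    [0,0,0,0,0,0]
  ]
}}

```text
t: 43.0
position: [0.5884, -0.0727, 0.1102]
tcp_rot: [-0.002, 0.728, 0.685, -0.0]
contact_force: [-4.3, 2.0, 11.2]
gripper_width: 0.195
```

```bash
python3 - <<'E'
from h import *
plan([.591,-.0736,.110],86.5); print(state()[0]['contact_force'])
s=Cam("scene"); s.crop(215,150,365,300,4,"pics/s31.png")
E
```

```text
t 43.0 pos [ 0.5884 -0.0727  0.1102] xyaw,yyaw [86.5 -3.5] shift [-0.0007  0.0026  0.0002]
turn about tool z 0.02
shift if turned first [-0.0007  0.0026  0.0002]
[-4.31447388  2.00599722 11.18116893]
```

>>> {"method": "arm_command", "body": {
  "series": [
    [0,0,-0.0008,0,0,0],
    [0,0,0,0,0,0]
  ]
}}

```text
t: 43.25
position: [0.5883, -0.0727, 0.1102]
tcp_rot: [-0.001, 0.728, 0.685, -0.0]
contact_force: [-3.1, 1.0, 7.7]
gripper_width: 0.186
```

>>> {"method": "arm_command", "body": {
  "series": [
    [0,0,0,0,0,0],
    [0,0,0,0,0,0],
    [0,0,0,0,0,0],
    [0,0,0,0,0,0],
    [0,0,-0.02,0,0,0],
    [0,0,-0.04,0,0,0],
    [0,0,-0.05,0,0,0],
    [0,0,-0.05,0,0,0],
    [0,0,-0.04,0,0,0],
    [0,0,0,0,0,0]
  ],
  "grip": 0.055
}}

```text
t: 44.25
position: [0.593, -0.0744, 0.3164]
tcp_rot: [0.004, 0.728, 0.685, 0.005]
contact_force: [0.1, -0.0, 0.2]
gripper_width: 0.64
```

```bash
python3 - <<'E'
from h import *
P=c2w([-.0277,-.0212,.30]); print(P); plan(P,98)
s=Cam("scene"); s.crop(215,150,365,300,4,"pics/s31.png"); t=Cam("top"); im=np.clip(t.im[140:310,115:255].astype(float)*1.5,0,255).astype(np.uint8); cv2.imwrite("pics/t31.png",cv2.resize(im,None,fx=4,fy=4))
E
```

```text
[0.48809404 0.15097687 0.3       ]
t 44.25 pos [ 0.593  -0.0744  0.3164] xyaw,yyaw [86.5 -3.5] shift [ 0.2185 -0.1186  0.015 ]
turn about tool z -11.5
shift if turned first [ 0.2377 -0.0727  0.0156]
```

View pics/s31.png

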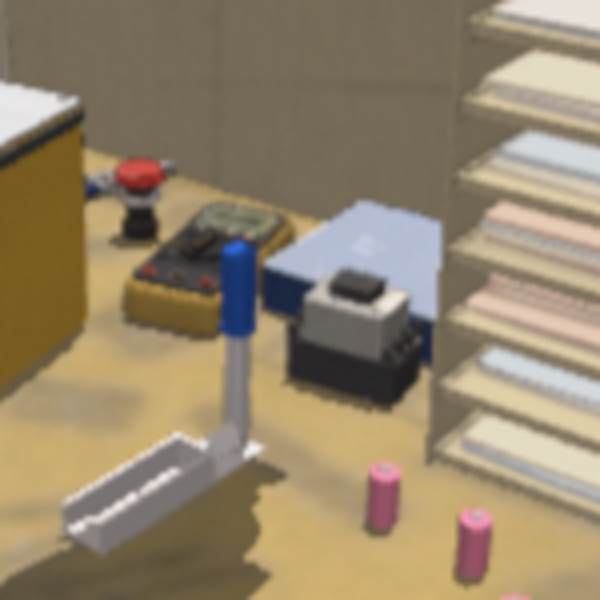

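View pics/t31.png

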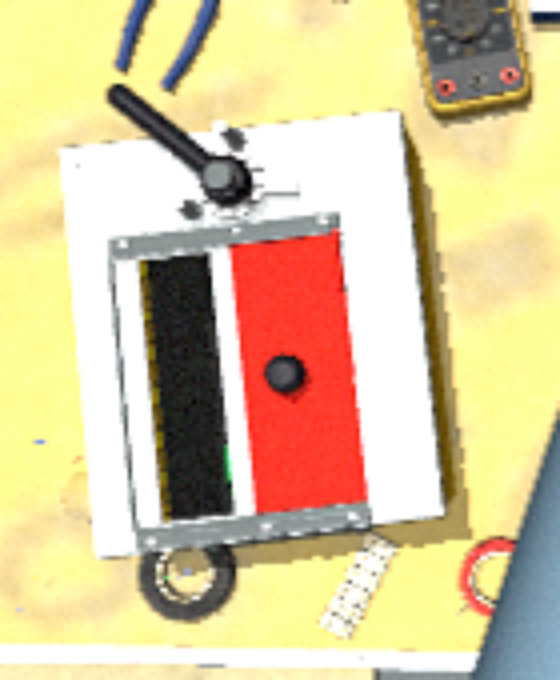

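>>> {"method": "arm_command", "body": {
  "series": [
    [0,0,0,0,0,-5.75],
    [0,0,0,0,0,-5.75],
    [0.036,-0.011,0,0,0,0],
    [0.04,-0.012,0,0,0,0],
    [0.04,-0.012,0,0,0,0],
    [0.04,-0.012,0,0,0,0],
    [0.04,-0.012,0,0,0,0],
    [0.04,-0.012,0,0,0,0],
    [0,0,0,0,0,0],
    [0,0,0,0,0,0]
  ],
  "grip": 0.05
}}

```text
t: 45.35
position: [0.484, 0.1523, 0.3074]
tcp_rot: [-0.0, 0.654, 0.756, -0.002]
contact_force: [0.3, -0.9, -0.2]
gripper_width: 0.583
```

```bash
python3 - <<'E'
from h import *
plan(c2w([-.0277,-.0212,.193]),98)
w=Cam("wrist"); im=np.clip(w.im.astype(float)*1.6,0,255).astype(np.uint8); cv2.imwrite("pics/w32.png",im)
E
```

```text
t 45.35 pos [0.484  0.1523 0.3074] xyaw,yyaw [98.3  8.3] shift [-0.0017  0.0043  0.1144]
turn about tool z 0.28
shift if turned first [-0.0017  0.0043  0.1144]
```

View pics/w32.png

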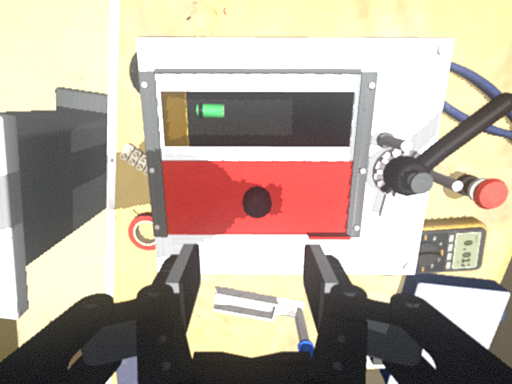

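```bash
python3 - <<'E'
from h import *
w=Cam("wrist"); t=Cam("top")
print(w2c(w.plane(210,110,.018)), w2c(t.plane(115+230/4,140+465/4,.018)))
print("knob",w2c(w.plane(257,202,.2)))
for n,c in(("t",t),("s",Cam("scene"))): print(n,blobs(c.im,(50,80,30),(85,255,255),4)[0])
E
```

```text
[-0.08261679  0.04264119  0.018     ] [-0.08273808  0.04892236  0.018     ]
knob [-0.02622138 -0.02007734  0.2       ]
t []
s [([84.4, 31.7], [82, 30, 6, 4, 19])]
```

>>> {"method": "arm_command", "body": {
  "series": [
    [-0.0017,0.0035,0.03,0,0,0],
    [0,0,0.03,0,0,0],
    [0,0,0.03,0,0,0],
    [0,0,0.023,0,0,0],
    [0,0,0,0,0,0],
    [0,0,0,0,0,0]
  ]
}}

```text
t: 46.15
position: [0.49, 0.1486, 0.1965]
tcp_rot: [0.0, 0.657, 0.754, -0.0]
contact_force: [-0.2, -0.6, 0.1]
gripper_width: 0.585
```

```bash
python3 - <<'E'
from h import *
plan(c2w([-.0277,-.0212,.193]),98); print(state()[0]['contact_force'])
w=Cam("wrist"); im=np.clip(w.im.astype(float)*2.5,0,255).astype(np.uint8); cv2.imwrite("pics/w33.png",im)
E
```

```text
t 46.15 pos [0.49   0.1486 0.1965] xyaw,yyaw [97.9  7.9] shift [ 0.0026 -0.0015  0.0035]
turn about tool z -0.1
shift if turned first [ 0.0026 -0.0015  0.0035]
[-0.16662269 -0.56179836  0.07543288]
```

View pics/w33.png

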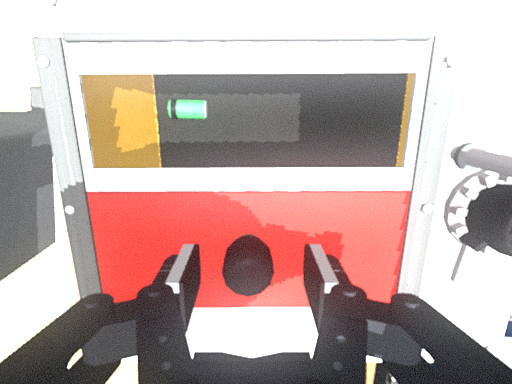

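>>> {"method": "arm_command", "body": {
  "series": [
    [0.0015,-0.001,0.0025,0,0,0],
    [0,0,0,0,0,0]
  ]
}}

```text
t: 46.4
position: [0.4889, 0.1517, 0.1949]
tcp_rot: [0.0, 0.656, 0.755, 0.001]
contact_force: [0.7, 0.9, -0.6]
gripper_width: 0.588
```

>>> {"method": "arm_command", "body": {
  "series": [
    [0,0,0,0,0,0],
    [0,0,0,0,0,0],
    [0,0,0,0,0,0],
    [0,0,0,0,0,0],
    [0.011,0,0,0,0,0],
    [0.011,0,0,0,0,0],
    [0.011,0,0,0,0,0],
    [0.011,0,0,0,0,0],
    [0.011,0,0,0,0,0],
    [0.011,0,0,0,0,0]
  ],
  "grip": 0.0,
  "squeeze": 25
}}

```text
t: 47.4
position: [0.4788, 0.2158, 0.1945]
tcp_rot: [-0.0, 0.656, 0.755, -0.001]
contact_force: [-3.4, -2.2, 7.1]
gripper_width: 0.251
```

>>> {"method": "arm_command", "body": {
  "series": [
    [0,0,0,0,0,0],
    [0,0,0,0,0,0]
  ]
}}

```text
t: 47.6
position: [0.4786, 0.2168, 0.1945]
tcp_rot: [-0.001, 0.656, 0.755, -0.0]
contact_force: [-3.3, -0.8, 6.2]
gripper_width: 0.252
```

```bash
python3 - <<'E'
from h import *
o,p,r=state(); print(w2c(p),o['contact_force'],o['gripper_width']*85.4)
E
```

```text
[-0.02797371  0.04525259  0.19447092] [-3.25468333 -0.8417365   6.17726693] 21.552113285818418
```

>>> {"method": "arm_command", "body": {
  "series": [
    [0.0015,0,0,0,0,0],
    [0.001,0,0,0,0,0],
    [0,0,0,0,0,0]
  ]
}}

```text
t: 47.9
position: [0.4787, 0.2169, 0.1945]
tcp_rot: [0.0, 0.656, 0.755, -0.002]
contact_force: [-3.2, -5.4, 7.0]
gripper_width: 0.253
```

>>> {"method": "arm_command", "body": {
  "series": [
    [0,0,0,0,0,0],
    [0,0,0,0,0,0],
    [0,0,0,0,0,0],
    [0,0,-0.03,0,0,0],
    [0,0,-0.04,0,0,0],
    [0,0,-0.04,0,0,0],
    [0,0,0,0,0,0]
  ],
  "grip": 0.05
}}

```text
t: 48.6
position: [0.4825, 0.2207, 0.3099]
tcp_rot: [0.001, 0.656, 0.755, 0.006]
contact_force: [0.9, -0.1, 1.1]
gripper_width: 0.586
```

```bash
python3 - <<'E'
from h import *
a=c2w([.0865,0,0]); g=lambda th,z:a+[.0635*np.cos(np.radians(th)),.0635*np.sin(np.radians(th)),z]
print(g(54.5,.3)); plan(g(54.5,.3),54.5)
w=Cam("wrist"); cv2.imwrite("pics/w34.png",w.im); t=Cam("top"); t.crop(115,140,255,310,4,"pics/t34.png")
E
```

```text
[0.63514539 0.2394451  0.3       ]
t 48.6 pos [0.4825 0.2207 0.3099] xyaw,yyaw [98.  8.] shift [-0.0029  0.1536  0.0115]
turn about tool z 43.54
shift if turned first [0.1038 0.1133 0.0117]
```

View pics/w34.png

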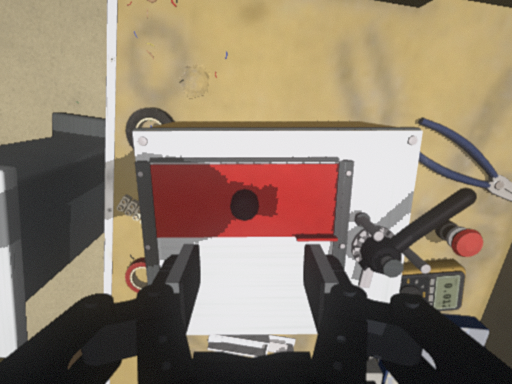

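View pics/t34.png

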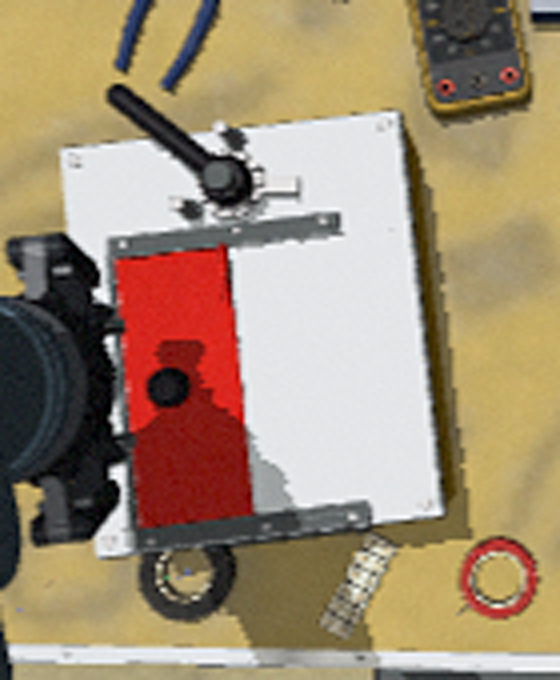

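>>> {"method": "arm_command", "body": {
  "series": [
    [0,0,0,0,0,7.25],
    [0,0,0,0,0,7.25],
    [0,0,0,0,0,7.25],
    [0,0,0,0,0,7.25],
    [0,0,0,0,0,7.25],
    [0,0,0,0,0,7.25],
    [0.026,0.0284,0,0,0,0],
    [0.026,0.0284,0,0,0,0],
    [0.026,0.0284,0,0,0,0],
    [0.026,0.0282,0,0,0,0]
  ]
}}

```text
t: 49.7
position: [0.6316, 0.2385, 0.3007]
tcp_rot: [-0.0, 0.889, 0.459, -0.002]
contact_force: [0.0, -0.4, 1.5]
gripper_width: 0.587
```

>>> {"method": "arm_command", "body": {
  "series": [
    [0,0,0,0,0,0],
    [0,0,0,0,0,0],
    [0,0,0,0,0,0]
  ]
}}

```text
t: 50.0
position: [0.6301, 0.2376, 0.3026]
tcp_rot: [-0.0, 0.889, 0.458, -0.001]
contact_force: [0.3, -0.8, 0.2]
gripper_width: 0.583
```

```bash
python3 - <<'E'
from h import *
a=c2w([.0865,0,0]); g=lambda th,z:a+[.0635*np.cos(np.radians(th)),.0635*np.sin(np.radians(th)),z]
plan(g(54.5,.203),54.5)
w=Cam("wrist"); cv2.imwrite("pics/w35.png",w.im)
E
```

```text
t 50.0 pos [0.6301 0.2376 0.3026] xyaw,yyaw [ 54.5 -35.5] shift [0.0046 0.0032 0.0996]
turn about tool z 0.01
shift if turned first [0.0046 0.0032 0.0996]
```

View pics/w35.png

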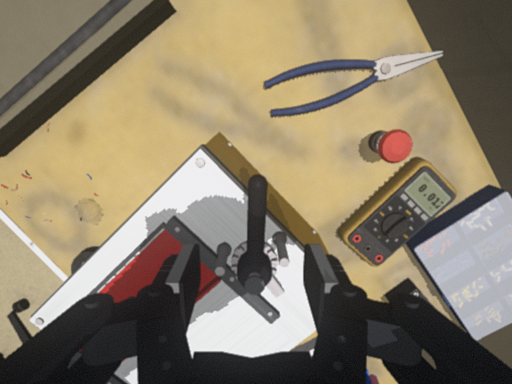

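>>> {"method": "arm_command", "body": {
  "series": [
    [0.004,0.0032,0.02,0,0,0],
    [0,0,0.025,0,0,0],
    [0,0,0.025,0,0,0],
    [0,0,0.02,0,0,0],
    [0,0,0.0095,0,0,0],
    [0,0,0,0,0,0],
    [0,0,0,0,0,0]
  ]
}}

```text
t: 50.75
position: [0.6365, 0.2395, 0.205]
tcp_rot: [-0.0, 0.889, 0.458, 0.001]
contact_force: [-0.6, -0.7, 0.5]
gripper_width: 0.588
```

>>> {"method": "arm_command", "body": {
  "series": [
    [0,0,0,0,0,0],
    [0,0,0,0,0,0],
    [0,0,0,0,0,0],
    [0,0,0,0,0,0],
    [0,0,0,0,0,0]
  ],
  "grip": 0.0,
  "squeeze": 30
}}

```text
t: 51.25
position: [0.6364, 0.2403, 0.2052]
tcp_rot: [-0.001, 0.889, 0.458, 0.0]
contact_force: [-1.6, 1.1, 3.0]
gripper_width: 0.152
```

```bash
python3 st.py
```

```text
51.25 [0.6364 0.2403 0.2052] [ 54.5 -35.5] [-1.6  1.1  3. ] [ 0.34  0.44 -0.14] 13.0
lever ang 54.0234472048035 0.0648809071137943
```

Lift, swing 30° ccw, lower.

>>> {"method": "arm_command", "body": {
  "series": [
    [0,0,-0.005,0,0,0],
    [0,0,-0.0045,0,0,0],
    [0,0,0,0,0,0],
    [-0.0006,-0.0085,0,0,0,-7.5],
    [-0.0006,-0.0085,0,0,0,-7.5],
    [-0.0006,-0.0085,0,0,0,-7.5],
    [-0.0006,-0.0085,0,0,0,-7.5],
    [0,0,0,0,0,0],
    [0,0,0.005,0,0,0],
    [0,0,0.0045,0,0,0]
  ]
}}

```text
t: 52.25
position: [0.6052, 0.2527, 0.2047]
tcp_rot: [-0.001, 0.741, 0.672, 0.001]
contact_force: [-0.9, 5.6, 7.1]
gripper_width: 0.151
```

```bash
python3 st.py
```

```text
52.25 [0.6052 0.2527 0.2047] [84.5 -5.6] [-0.9  5.6  7.1] [ 0.92  0.29 -0.04] 12.9
lever ang 83.86958517936138 0.06529621940236918
```

>>> {"method": "arm_command", "body": {
  "series": [
    [0,0,0,0,0,0],
    [-0.0006,0.0085,0,0,0,7.5],
    [-0.0006,0.0085,0,0,0,7.5],
    [-0.0006,0.0085,0,0,0,7.5],
    [-0.0006,0.0085,0,0,0,7.5],
    [-0.0006,0.0085,0,0,0,7.5],
    [-0.0006,0.0085,0,0,0,7.5],
    [-0.0006,0.0085,0,0,0,7.5],
    [0,0,0,0,0,0]
  ]
}}

```text
t: 53.15
position: [0.6537, 0.2205, 0.2052]
tcp_rot: [-0.001, 0.962, 0.274, -0.0]
contact_force: [-2.1, 4.6, 3.2]
gripper_width: 0.148
```

```bash
python3 st.py; python3 - <<'E'
from h import *
t=Cam("top"); t.crop(115,140,255,310,4,"pics/t36.png")
E
```

```text
53.15 [0.6537 0.2205 0.2052] [ 31.9 -58.1] [-2.1  4.6  3.2] [ 0.96  0.56 -0.25] 12.6
lever ang 30.578269451519095 0.06443597040451825
```

View pics/t36.png

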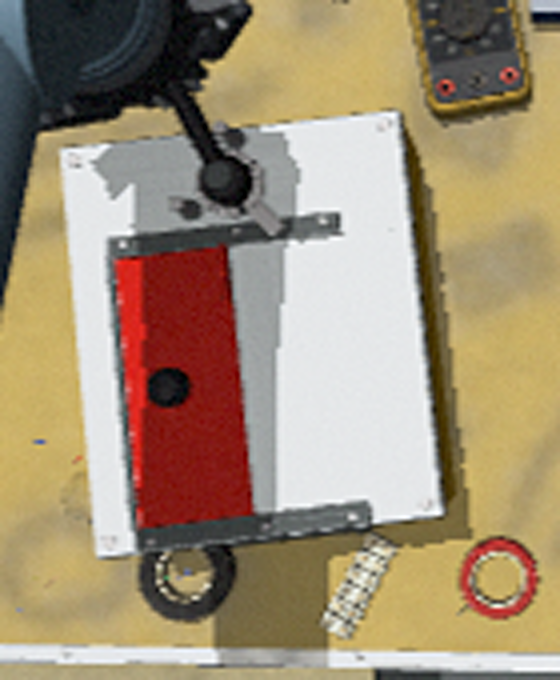

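>>> {"method": "arm_command", "body": {
  "series": [
    [0,0,-0.005,0,0,0],
    [0,0,-0.0045,0,0,0],
    [-0.0006,-0.0085,0,0,0,-7.5],
    [-0.0006,-0.0085,0,0,0,-7.5],
    [-0.0006,-0.0085,0,0,0,-7.5],
    [-0.0006,-0.0085,0,0,0,-7.5],
    [-0.0006,-0.0085,0,0,0,-7.5],
    [-0.0006,-0.0085,0,0,0,-7.5],
    [-0.0006,-0.0085,0,0,0,-7.5],
    [-0.0006,-0.0085,0,0,0,-7.5]
  ]
}}

```text
t: 54.2
position: [0.5959, 0.2523, 0.2136]
tcp_rot: [0.0, 0.691, 0.722, 0.001]
contact_force: [1.4, 5.9, -3.8]
gripper_width: 0.148
```

>>> {"method": "arm_command", "body": {
  "series": [
    [0,0,0,0,0,0],
    [0,0,0.005,0,0,0],
    [0,0,0.0045,0,0,0],
    [0,0,0,0,0,0]
  ]
}}

```text
t: 54.6
position: [0.596, 0.2529, 0.2056]
tcp_rot: [-0.001, 0.693, 0.721, 0.001]
contact_force: [-1.6, 5.1, 3.2]
gripper_width: 0.15
```

```bash
python3 st.py; python3 - <<'E'
from h import *
t=Cam("top"); t.crop(115,140,255,310,4,"pics/t37.png")
E
```

```text
54.6 [0.596  0.2529 0.2056] [92.2  2.2] [-1.6  5.1  3.2] [ 1.19  0.6  -0.14] 12.8
lever ang 91.9895786100576 0.06521843552079346
```

View pics/t37.png

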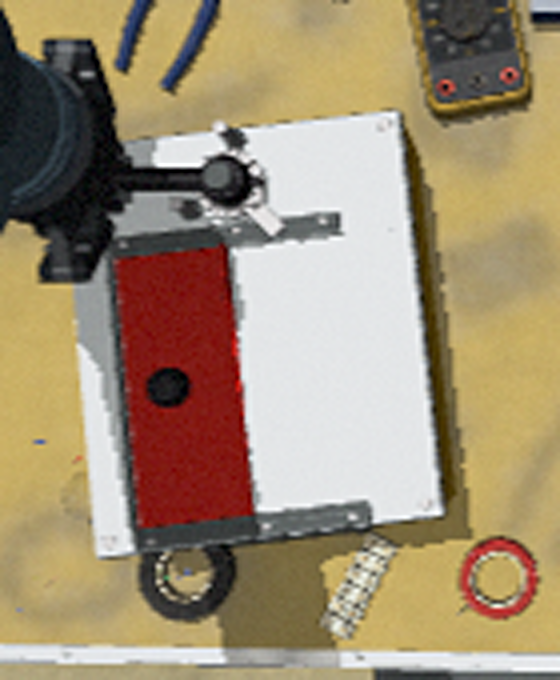

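>>> {"method": "arm_command", "body": {
  "series": [
    [-0.0006,0.0085,0,0,0,7.5],
    [-0.0006,0.0085,0,0,0,7.5],
    [-0.0006,0.0085,0,0,0,7.5],
    [-0.0006,0.0085,0,0,0,7.5],
    [0,0.0034,0,0,0,3],
    [0,0,0,0,0,0],
    [0,0,0,0,0,0]
  ]
}}

```text
t: 55.35
position: [0.6318, 0.2433, 0.2057]
tcp_rot: [-0.001, 0.87, 0.494, 0.001]
contact_force: [-1.5, 5.2, 2.7]
gripper_width: 0.151
```

```bash
python3 st.py
```

```text
55.35 [0.6318 0.2433 0.2057] [ 59.1 -30.9] [-1.5  5.2  2.7] [ 1.13  0.47 -0.19] 12.9
lever ang 58.85206089850525 0.06490782629635888
```

>>> {"method": "arm_command", "body": {
  "series": [
    [0,0.0023,0,0,0,2],
    [0,0,0,0,0,0],
    [0,0,0,0,0,0]
  ]
}}

```text
t: 55.65
position: [0.6337, 0.2421, 0.2057]
tcp_rot: [-0.001, 0.878, 0.478, 0.001]
contact_force: [-1.0, 5.8, 2.0]
gripper_width: 0.148
```

```bash
python3 st.py
```

```text
55.65 [0.6337 0.2421 0.2057] [ 57.1 -32.9] [-1.   5.8  2. ] [ 1.14  0.48 -0.21] 12.6
lever ang 56.91409349203461 0.06487979466574004
```

>>> {"method": "arm_command", "body": {
  "series": [
    [0,0.0023,0,0,0,2],
    [0,0,0,0,0,0],
    [0,0,0,0,0,0]
  ]
}}

```text
t: 55.95
position: [0.6355, 0.2408, 0.2056]
tcp_rot: [-0.001, 0.886, 0.463, 0.001]
contact_force: [-2.0, 5.1, 2.5]
gripper_width: 0.15
```

```bash
python3 st.py; python3 - <<'E'
from h import *
t=Cam("top"); t.crop(115,140,255,310,5,"pics/t38.png")
E
```

```text
55.95 [0.6355 0.2408 0.2056] [ 55.1 -34.9] [-2.   5.1  2.5] [ 1.16  0.52 -0.19] 12.8
lever ang 54.92843607052026 0.06487401290563514
```

View pics/t38.png

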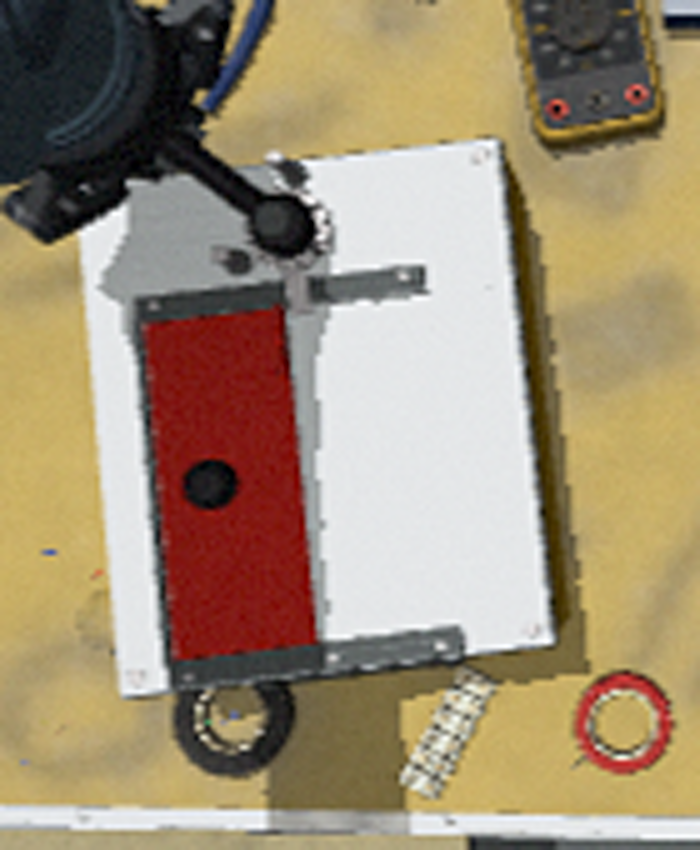

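>>> {"method": "arm_command", "body": {
  "series": [
    [0,0.0023,0,0,0,2],
    [0,0,0,0,0,0],
    [0,0,0,0,0,0]
  ]
}}

```text
t: 56.3
position: [0.6374, 0.2394, 0.2057]
tcp_rot: [-0.001, 0.894, 0.447, 0.001]
contact_force: [-1.2, 4.9, 2.5]
gripper_width: 0.15
```

```bash
python3 st.py
```

```text
56.3 [0.6374 0.2394 0.2057] [ 53.1 -36.9] [-1.2  4.9  2.5] [ 1.1   0.54 -0.24] 12.8
lever ang 52.8661748162827 0.06483302814836504
```

>>> {"method": "arm_command", "body": {
  "series": [
    [0,0.0023,0,0,0,2],
    [0,0,0,0,0,0],
    [0,0,0,0,0,0]
  ]
}}

```text
t: 56.6
position: [0.6391, 0.2382, 0.2056]
tcp_rot: [-0.001, 0.902, 0.432, 0.001]
contact_force: [-1.7, 5.1, 2.6]
gripper_width: 0.15
```

```bash
python3 st.py
```

```text
56.6 [0.6391 0.2382 0.2056] [ 51.2 -38.8] [-1.7  5.1  2.6] [ 1.12  0.54 -0.2 ] 12.8
lever ang 50.99776468822186 0.0648576070966821
```

```bash
python3 - <<'E'
from h import *
t=Cam("top"); t.crop(140,165,200,215,10,"pics/t39.png"); s=Cam("scene"); s.crop(160,140,230,195,10,"pics/s39.png")
im=cv2.imread("pics/top0.png"); cv2.imwrite("pics/t39o.png",cv2.resize(im[165:215,140:200],None,fx=10,fy=10,interpolation=cv2.INTER_CUBIC))
E
```

```text
(no output)
```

View pics/t39.png

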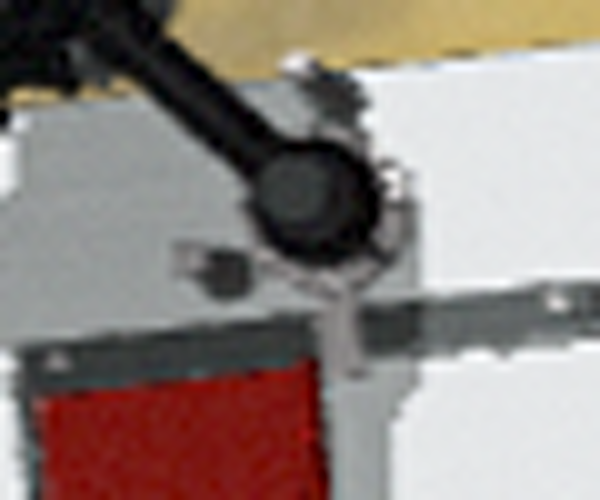

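View pics/t39o.png

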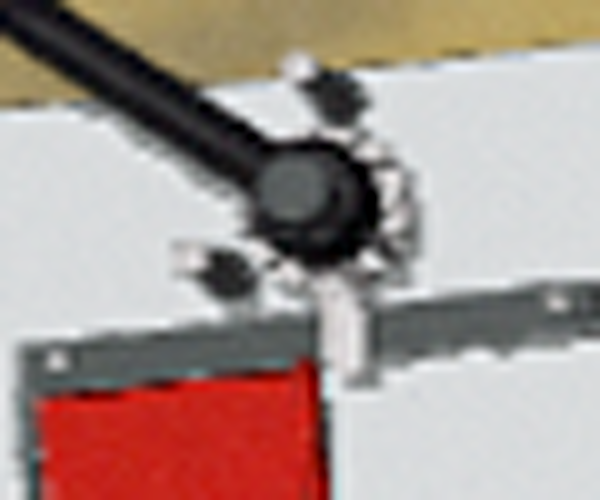

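View pics/s39.png

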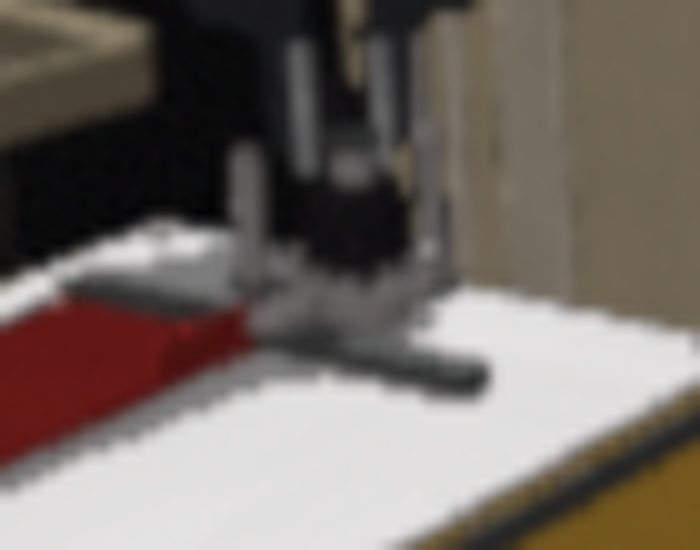

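>>> {"method": "arm_command", "body": {
  "series": [
    [0,0,0,0,0,0],
    [0,0,0,0,0,0],
    [0,0,0,0,0,0],
    [0,0,-0.03,0,0,0],
    [0,0,-0.04,0,0,0],
    [0,0,-0.03,0,0,0],
    [0.04,0,0,0,0,0],
    [0.04,0,0,0,0,0],
    [0.04,0,0,0,0,0],
    [0,0,0,0,0,0]
  ],
  "grip": 0.05
}}

```text
t: 57.7
position: [0.7156, 0.3353, 0.3007]
tcp_rot: [0.0, 0.901, 0.434, -0.001]
contact_force: [-1.2, 1.4, -1.0]
gripper_width: 0.588
```

```bash
python3 - <<'E'
from h import *
t=Cam("top"); t.crop(140,165,200,215,10,"pics/t40.png"); s=Cam("scene"); s.crop(160,140,230,195,10,"pics/s40.png"); print(state()[1])
w=Cam("wrist"); cv2.imwrite("pics/w40.png",w.im)
E
```

```text
[0.7150472  0.32926071 0.30258955]
```

View pics/t40.png

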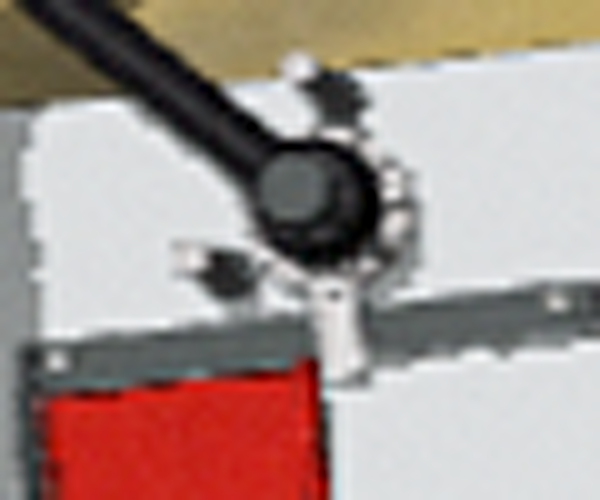

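View pics/w40.png

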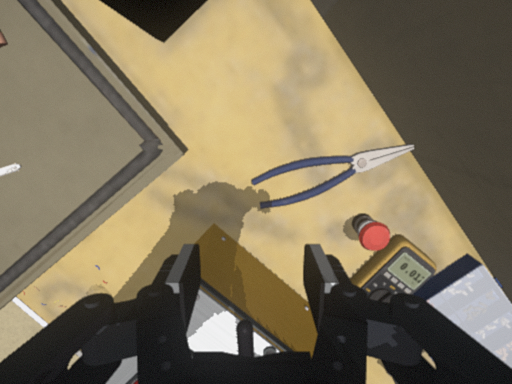

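```bash
python3 - <<'E'
from h import *
plan([.6328,.2413,.3102],59.1)
E
```

```text
t 57.85 pos [0.7151 0.3276 0.3036] xyaw,yyaw [ 50.9 -39.1] shift [-0.1189 -0.0096 -0.0063]
turn about tool z -8.15
shift if turned first [-0.1163 -0.0263 -0.0063]
```

>>> {"method": "arm_command", "body": {
  "series": [
    [0,0,0,0,0,-8.15],
    [-0.039,-0.0088,-0.006,0,0,0],
    [-0.039,-0.0088,0,0,0,0],
    [-0.038,-0.0087,0,0,0,0],
    [0,0,0,0,0,0],
    [0,0,0,0,0,0],
    [0,0,0,0,0,0]
  ]
}}

```text
t: 58.55
position: [0.633, 0.2434, 0.3113]
tcp_rot: [-0.0, 0.87, 0.494, 0.001]
contact_force: [-0.4, 0.4, 0.4]
gripper_width: 0.588
```

```bash
python3 - <<'E'
from h import *
plan([.6328,.2413,.3102],59.1)
w=Cam("wrist"); w.crop(190,220,310,340,5,"pics/w41.png"); im=cv2.imread("pics/w1.png"); cv2.imwrite("pics/w1c.png",cv2.resize(im[220:340,190:310],None,fx=5,fy=5,interpolation=cv2.INTER_CUBIC))
print(w.proj(c2w([.0865,0,.1795])))
E
```

```text
t 58.55 pos [0.633  0.2434 0.3113] xyaw,yyaw [ 59.2 -30.8] shift [-0.0019  0.0009  0.0011]
turn about tool z 0.07
shift if turned first [-0.0019  0.0009  0.0011]
[[249.29189252 266.33956669]]
```

View pics/w41.png

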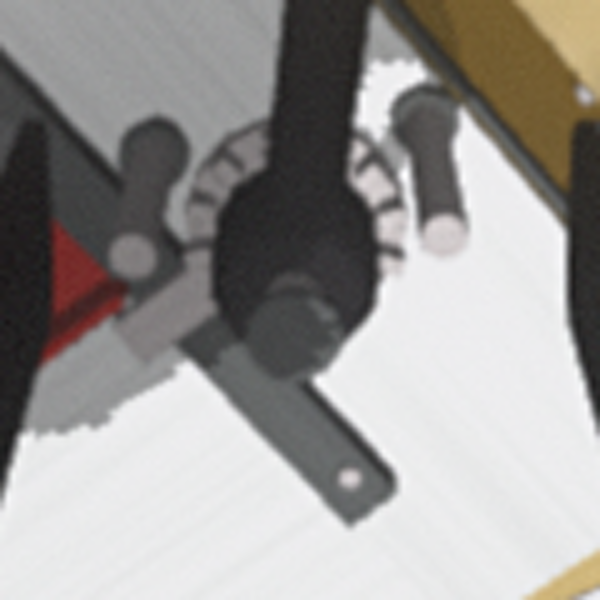

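View pics/w1c.png

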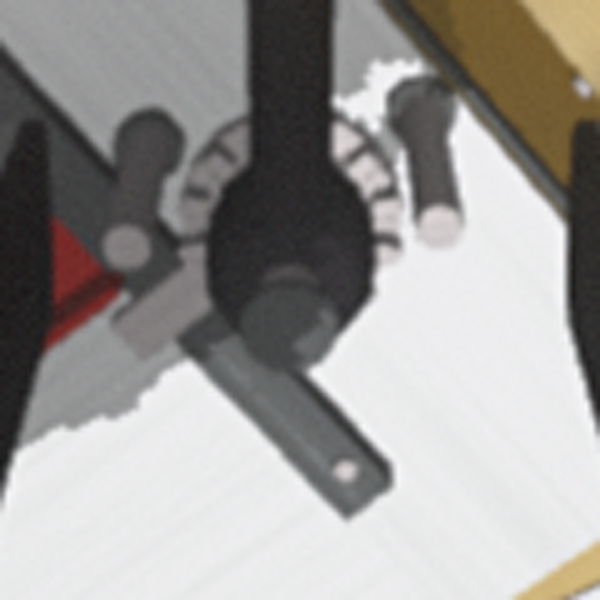

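>>> {"method": "arm_command", "body": {
  "series": [
    [0,0,-0.03,0,0,0],
    [0,0,0,0,0,0],
    [0,0,0,0,0,0],
    [0,0,0,0,0,0],
    [0,0,0,0,0,0],
    [0,0,0,0,0,0],
    [0,0,0,0,0,0],
    [0,0,0,0,0,0],
    [0,0,0,0,0,0],
    [0,0,0.03,0,0,0]
  ]
}}

```text
t: 59.6
position: [0.6359, 0.2436, 0.3151]
tcp_rot: [0.001, 0.87, 0.494, 0.005]
contact_force: [1.2, -0.7, -0.2]
gripper_width: 0.582
```

>>> {"method": "arm_command", "body": {
  "series": [
    [0,0,0,0,0,0],
    [0,0,0,0,0,0],
    [0,0,0,0,0,0],
    [0,0,0,0,0,0]
  ]
}}

```text
t: 60.0
position: [0.6335, 0.2434, 0.3118]
tcp_rot: [0.0, 0.87, 0.494, 0.001]
contact_force: [0.5, -0.0, 0.3]
gripper_width: 0.585
```

```bash
python3 - <<'E'
from h import *
w=Cam("wrist"); w.crop(190,220,310,340,5,"pics/w42.png"); s=Cam("scene"); cv2.imwrite("pics/s42.png",s.im); cv2.imwrite("pics/t42.png",Cam("top").im); print(state()[0]['t'],state()[0]['contact_force'])
E
```

```text
60.15 [-0.49575745 -0.4446482   0.40515114]
```

View pics/w42.png

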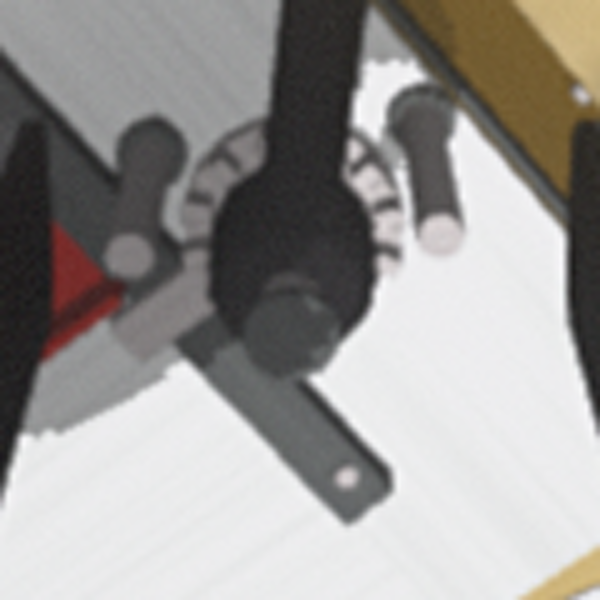

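View pics/s42.png

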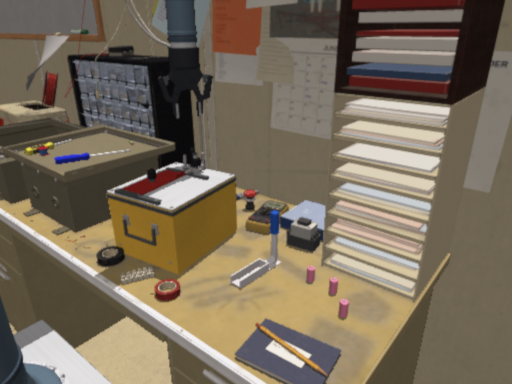

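View pics/t42.png

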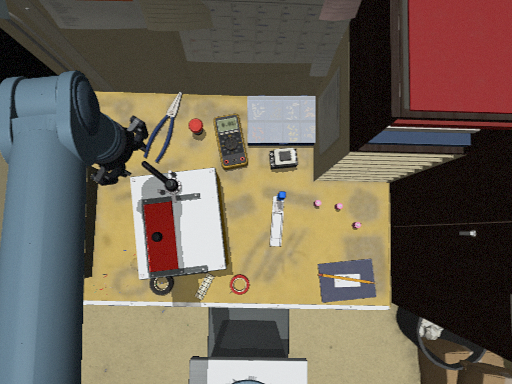

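The views show the shutter closed, the latch dog (130,330 in the crop) against the tab, the boat upright at (275,245) in scene, and no green cell left on the desk. The arm is touching nothing, so I'm handing in.

```bash
python3 -c "
from bench import close_job
print(close_job())"
```

```text
the job is handed in; nothing more can be done
None
```

I carried out the whole job and handed it in at about 60 s, but I could only see one of the two cells inside the safe afterwards.

- **Opening:** I unlatched the safe with two counter-clockwise lever strokes, to about 85°, and slid the shutter open about 65 mm.
- **Cells:** Only two cells were present, both green. I stood them in the boat, lowered it level through the slot and tipped it about 31° inside. The wrist force stayed near the boat's own weight, so I saw no sign of contact with the plate or shutter.
- **Closing:** I stood the empty boat upright at its old place, closed the shutter, and turned the latch back clockwise with two strokes.

**Last checks**
- **Boat and shutter:** The boat was upright and empty. The knob was within about 0.5 mm of its starting position.
- **Latch:** The latch dog was about 1.5° further clockwise than at the start.
- **Desk:** The meter and contactor looked unmoved, and the robot was clear of everything.
- **Unseen cell:** One cell was clearly visible on the safe's floor. The other was hidden from view; I take it to be inside, because the boat came out empty and no green cell was left on the desk.
- **Lever:** On the last stroke the lever ended about 8° clockwise of its starting position, although the dog had stopped. I felt no clear stop, so I judged the latch closed from the pictures alone.

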